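Clamp a mallet head in the ratchet clamp

TASK

Take the mallet head (the pale wooden block with a rectangular eye through its middle, the tallest of the three pieces standing in the crate) out of it, lay it flat on the bare bench with its eye opening upwards and let go, then take it again across its middle and set it flat, eye up, on the bed of the ratchet clamp, lengthwise between jaw and stop. Then swing the clamp's lever back and forth so that its ratchet wheel winds the jaw up to the block, and go on until the block is tight against the stop and the jaw's sprung face is pushed in by about half its 14 mm travel, never fully in: the clamp cannot be wound back. Move the jaw only with the lever, and leave the other things where they are.

Things in the scene. Friction and masses are not known exactly. Their poses are not given: they have to be found in the camera images.
- block: mallet head: pale wooden block 130 x 55 x 40 mm with a rectangular eye 30 x 22 mm right through its middle, 0.2 kg. Origin: its centre; x along the 130, y across the 55, z along the 40 mm thickness (the eye's direction). Starts on end (x vertical) in one of the crate's pockets, top 138 mm above the bench, the tallest there. Either z face may end up on top, either end towards the jaw
- crate: fixed wooden crate, 246 x 86 x 65 mm high, walls and floor 8 mm; three pockets 79 mm apart along its x, each 71 x 70 mm inside; the block's 55 mm width lies along the crate's y. Origin: centre of its underside. Bare bench for the laying down: the strip between crate and clamp, x 0.44 to 0.65 m, about 120 mm wide, centred on y = -0.135 m; the block fits there along x
- clamp: fixed ratchet clamp: grey base plate 100 x 420 x 15 mm; its top, 15 mm above the bench, is the bed, without side walls. Origin: underside, on the bed's centre line, below the jaw face's front when the jaw is fully back; y along the bed from jaw to stop, x across, z up. The wheel's upright axis is at y = -115 mm. A block flat on the bed has its centre 35 mm above the bench
- jaw: moving jaw: grey block 80 wide, 25 thick, its top 60 mm above the bench, with the steel face plate it carries. Slides along the clamp's y towards the stop, 9.55 mm per radian of the wheel (5 mm per notch), 46 mm at most. Origin: as the clamp's when fully back, moving with the jaw. Not to be pushed by the robot
- face_front (a point): centre of the front of the jaw's sprung face (steel plate 70 wide, 8 mm thick, 17 to 55 mm above the bench); it presses on the end of the block
- jaw_face (a joint): how far the sprung face is pushed back into the jaw, m: 0 out, 0.014 fully in (bottomed); 3 N starts it, then 1 N per mm. At 0 a 14 mm gap shows between the plate and the jaw
- stop_face (a point): centre of the front of the stop (dark steel block 80 x 30 x 45 mm, fixed on the bed, facing the jaw). The space between face_front and stop_face at the start is 142 to 160 mm, 12 to 30 mm more than the block's length
- wheel: steel ratchet wheel lying flat under the lever, 102 mm across, 12 teeth of 30 degrees; turns counter-clockwise from above as it advances, 4.8 rad at most. Friction and a catch keep it from turning back (it may settle back up to 0.1 rad, 1 mm of jaw, as the lever returns). Origin: on its axis, at the clamp's underside. Not to be turned by touching it
- lever (a joint): ratchet lever, rad, 0 to 1.2. Growing: counter-clockwise from above, its grip moving away from the stop, drives the wheel; falling: returns, wheel standing. Up to 30 degrees of play until its pawl meets a tooth, then the wheel follows it 1:1; a full swing is two notches (10 mm of jaw). At 0.6 it points along the clamp's -x. Stays where left; 3 to 5 N at the grip drive it
- lever_grip (a point): the lever's upright black grip, a plain cylinder 26 mm across, from 100 to 160 mm above the bench, 120 mm from the wheel's axis; this point is on its axis, 135 mm above the bench. It can be pinched from above
- offcut_a: dark wood offcut, 42 x 56 x 105 mm, standing in a pocket of the crate; leave it there. Origin: centre of its underside
- offcut_b: plywood offcut, 26 x 60 x 95 mm, standing in a pocket of the crate; leave it there. Origin: centre of its underside
- glue: white glue bottle, 56 mm across, 150 mm tall, standing beyond the clear strip; bystander. Origin: centre of its underside
- tape: tape measure, 72 x 70 x 36 mm; bystander. Origin: centre of its underside
- driver: screwdriver lying on the bench beyond the clamp, 200 mm long; bystander. Origin: underside, near its middle
- pot: dark metal pencil pot, 72 mm across, 95 mm tall; bystander. Origin: centre of its underside
- sander: cork sanding block, 110 x 65 x 36 mm, lying on the bench; bystander. Origin: centre of its underside
- stop: the stop itself, see stop_face. Origin: centre of its underside, 15 mm behind its face

How it is judged:
On the way, in this order (a step that is already met when the one before it is completed fails the run):
1. the block lies flat on the bench, eye up, let go (height (world z) of block below 0.027 m and angle between the z axis of block and the z axis of clamp, either way round below 0.12 rad and contact force between the fingers and block below 0.3 N), for 0.2 s.
2. the block lies flat, eye up, on the clamp's bed, lengthwise between jaw and stop, let go (x of block in the frame of clamp between -0.015 and 0.015 m and y of block in the frame of clamp between 0.05 and 0.11 m and z of block in the frame of clamp between 0.031 and 0.04 m and angle between the z axis of block and the z axis of clamp, either way round below 0.12 rad and angle between the x axis of block and the y axis of clamp, either way round below 0.12 rad and contact force between the fingers and block below 0.3 N), for 0.2 s.
At the end, for the whole second after the job is handed in: The block lies flat on the clamp's bed, eye up, within 15 mm of the centre line and 0.12 rad of the bed's direction, pressed against the stop (over 2 N) by the jaw, whose sprung face is pushed in between 2.5 and 11.5 mm of its 14 mm; the block is at rest and released (all of step 2 and value of joint jaw_face between 0.0025 and 0.0115 m and contact force between block and stop above 2 N and linear speed of block below 0.01 m/s); the robot touches nothing.
It fails at once if the jaw's sprung face is pushed fully in (over 13.5 mm) (value of joint jaw_face above 0.0135 m).
It fails at once if the robot pushes the jaw itself (over 15 N) (contact force between the fingers and jaw above 15 N).
It fails at once if the robot turns the wheel by touching it (over 4 N) (contact force between the fingers and wheel above 4 N).
It fails at once if a bystander is moved more than 40 mm (distance of any of offcut_a, offcut_b, glue, tape, driver, pot, sander from where it was at the start of the episode above 0.04 m).
It also fails if it takes over 72 s, if anything falls off the work surface, if the arm or the gripper's body presses on something with over 40 N, if the wrist force passes 120 N, or if a joint passes its speed limit or range.

ROBOT

A 6-joint arm with a two-finger parallel gripper is mounted at the origin on the work surface. World frame = base frame: x ahead of the robot, y to its left, z up, the work surface at z = 0. Lengths are in m, angles in rad, forces in N, time in s.
With the tool pointing down it reaches from about 0.35 to 0.85 m from the base axis. Payload 8.1 kg.
Tool frame: the origin (TCP) lies at the centre of the arm's flange, where the gripper is bolted on; the fingertips stand 186 mm ahead of it and the grasp point (between the pads) lies 167 mm ahead of it; z points along the fingers, y is the line along which they close (so a half turn about z gives the same grasp; the last joint's range is limited). The gripper opens to 93 mm and grips with 3 to 60 N. Pads are 15 mm wide; open, the fingers measure 128 mm over their backs; the gripper's body (75 mm by 188 mm) begins 65 mm behind the grasp point.
Start: joints at [1.06, 0.13, 1.488, -0, 1.523, -0.085], TCP at [0.248, 0.546, 0.405] pointing down, gripper open.
Joint ranges: [-2.96, 2.96], [-0.89, 2.26], [0.02, 2.5], [-1.34, 4.48], [0, 2.73], [-2.66, 2.66]. Speed limits (rad/s): [2.39, 2.39, 2.79, 3.14, 3.14, 3.14].

INTERFACE

Orientations are given as a rotation vector (axis times angle).
In Python, from plant import read_state, read_camera, camera_params, robot gives the robot as it stands.
- The arm moves only by the tool carry_out, never from a script. Its argument "targets" is a list of rows, each an object of numbers: "hand": the opening in per cent of the stroke, from 0 (shut) to 100 (fully open); "x", "y", "z": the shift along the tool's x, y, z in m; "ax", "ay", "az": the turn, a rotation vector about the tool's x, y, z in rad. In form: [{"hand": .., "x": .., "y": .., "z": .., "ax": .., "ay": .., "az": ..}, ...]. A call has 1 to 8 rows; each row is the pose to reach, as a shift and turn from the pose commanded when the call began, along the tool's axes at that moment; what a row does not reach only later rows make up. A row lasts 1/8 s, in which the tool goes at most 62.5 mm and 10.7 degrees, less where a joint would pass 70% of its speed; a pose out of reach is approached as far as the arm can. A call with a gripper value outside its range is refused whole. The fingers move at their own pace and stop on an object; "newtons" is the grip in N (left out, the last holds). Time passes only in rows, so rows that repeat a pose let the fingers close. It gives the time, the measured TCP pose, the force, the opening and the grip force at its end, in the units of the state.
- read_state(): the state, without advancing time (a new reading comes with each control period).
- read_camera(name): name is "scene" or "top"; returns (picture, depth): 480x640x3 uint8, blue, green, red; 480x640 float32, m along the optical axis (not along the pixel's ray), 0 where there is no reading.
- camera_params(name): a dict with "fx", "fy", "cx", "cy" (pixels), "k1" (the pictures are not rectified: a ray, as slopes to the right and down, at radius r is drawn at 1 + k1 r^2 times it, then the intrinsics apply), "position" and "rotation" of the camera in the world. Camera axes: x right, y up, looking along -z (the intrinsics and any distortion apply to the point x, -y, -z); pixel columns grow to the right and rows downward; lengths in m; the calibration is good to about 2 mm. A picture is of the moment at which its call begins. camera_params takes no time and is no camera call.
- robot.close_job(): hands the job in; it is judged then, once.
The state is a dict: "t": time; "q": joint angles; "dq": joint speeds; "joint_torque": joint torques, N m; "tool_pos": TCP position; "orientation": TCP orientation; "force": force on the tool from outside, world axes, zero at the start; "wrist_torque": the same for the moment, N m; "opening": finger opening in m; "gripper_force": force on a finger pad.
Only numpy, scipy, OpenCV 4.12 (cv2) and the standard library are available. Lean on these libraries where they do the work, as an engineer would, in place of code of your own. Each camera call takes 0.05 s, during which the arm holds its last target. There are 200 camera calls.

## Working session

There is one attempt and no reset: what is moved stays moved. The work goes in short steps, Python scripts to look and compute and a tool call to move; the robot and the scene stay as the last step left them, time stands still between calls to the robot, and variables do not carry over. Pictures are saved under pics/ and viewed, at most 10 in all, crops included, and the job is handed in when it is done.

Besides the shell and the picture viewer there is one more tool, called as name(argument=value, ...), one argument or row to a line, values as JSON. carry_out: Moves the arm, as the interface text tells. Its arguments: {"type":"object","properties":{"targets":{"type":"array","items":{"type":"object","properties":{"hand":{"type":"number"},"x":{"type":"number"},"y":{"type":"number"},"z":{"type":"number"},"ax":{"type":"number"},"ay":{"type":"number"},"az":{"type":"number"}}}},"newtons":{"type":"number"}},"required":["targets"]}

```bash
mkdir -p pics; ls
cat > h.py <<'E'
import numpy as np, cv2
from plant import read_state, read_camera, camera_params, robot
from scipy.spatial.transform import Rotation as R
def cam(name):
    p=camera_params(name); im,d=read_camera(name); return p,im,d
def Rm(p):
    r=np.array(p["rotation"],float)
    return r if r.shape==(3,3) else (R.from_rotvec(r).as_matrix() if r.size==3 else R.from_quat(r).as_matrix())
def slopes(p,uv):
    uv=np.atleast_2d(np.array(uv,float))
    K=np.array([[p["fx"],0,p["cx"]],[0,p["fy"],p["cy"]],[0,0,1.]])
    return cv2.undistortPoints(uv[:,None],K,np.array([p["k1"],0,0,0.]))[:,0]
def onplane(p,uv,z):
    s=slopes(p,uv); d=np.c_[s[:,0],-s[:,1],-np.ones(len(s))]@Rm(p).T
    c=np.array(p["position"]); return c+d*((z-c[2])/d[:,2])[:,None]
def cloud(p,depth):
    v,u=np.mgrid[0:480,0:640]; s=slopes(p,np.c_[u.ravel(),v.ravel()]); z=depth.ravel()
    P=np.c_[s[:,0]*z,-s[:,1]*z,-z]@Rm(p).T+np.array(p["position"]); P[z==0]=np.nan
    return P.reshape(480,640,3)
E
python3 - <<'E'
from h import *
for n in("scene","top"):
    p,im,d=cam(n); print(n,p); cv2.imwrite(f"pics/{n}0.png",im); np.savez(f"{n}0.npz",im=im,d=d)
s=read_state(); print({k:np.round(v,3) for k,v in s.items()})
E
```

```text
pics
scene {'fx': 499.27018742838015, 'fy': 499.27018742838015, 'cx': 321.50511887293504, 'cy': 232.55834286624471, 'k1': -0.10995297655109698, 'position': array([1.24143835, 0.59359602, 0.85672132]), 'rotation': array([0.41376163, 0.97985784, 2.11328883])}
top {'fx': 470.6715626398433, 'fy': 470.6715626398433, 'cx': 323.97122721491235, 'cy': 237.07830816077123, 'k1': -0.1278183270831742, 'position': array([0.42324586, 0.02458479, 1.01694331]), 'rotation': array([ 0.11453878, -0.153295  , -1.58825031])}
{'t': np.float64(0.1), 'q': array([ 1.06 ,  0.131,  1.489,  0.   ,  1.523, -0.085]), 'dq': array([-0.002, -0.002, -0.001, -0.   , -0.002, -0.002]), 'joint_torque': array([ 1.0000e-03, -5.6135e+01, -4.9309e+01,  7.7000e-02,  2.9000e-02,
       -0.0000e+00]), 'tool_pos': array([0.248, 0.546, 0.404]), 'orientation': array([-6.64e-01, -3.07e+00,  2.00e-03]), 'force': array([ 1.023, -0.123,  0.524]), 'wrist_torque': array([-0.013, -0.002, -0.022]), 'gripper_force': np.float64(0.0), 'opening': np.float64(0.093)}
```

View pics/scene0.png

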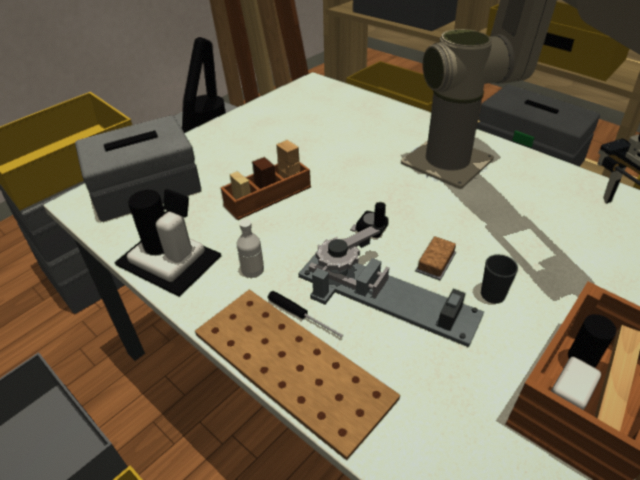

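View pics/top0.png

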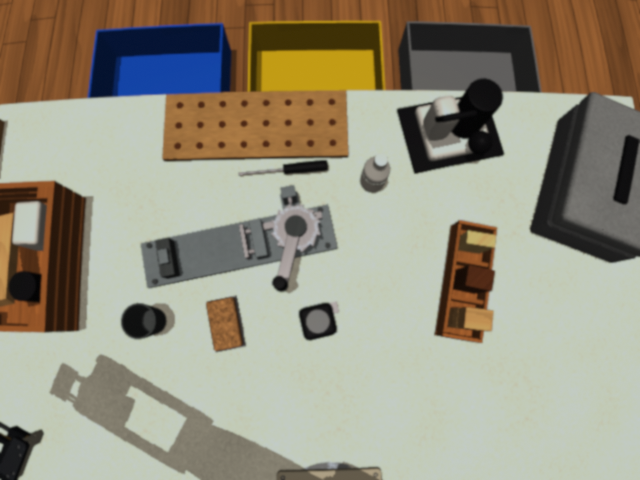

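The top view shows the block at the crate's near end (px 472,319), the dark offcut in the middle and the plywood at the far end. The clamp runs from its wheel (297,228) to the stop (167,257), with the jaw near (257,240) and the grip at (280,283). The tape (318,320) stands near the grip.

```bash
python3 - <<'E'
from h import *
C={}
for n in("top","scene"):
    f=np.load(n+"0.npz"); p=camera_params(n); C[n]=(p,f["im"],f["d"],cloud(p,f["d"]))
p,im,d,P=C["top"]
Z=P[...,2]
print("bench z",np.nanmedian(Z[350:400,400:440]),np.nanmedian(Z[130:160,360:400]))
def comp(P,m,minA=15):
    n,l,s,c=cv2.connectedComponentsWithStats(m.astype(np.uint8))
    for i in range(1,n):
        if s[i,4]<minA: continue
        Q=P[l==i]; r=cv2.minAreaRect((Q[:,:2]*1000).astype(np.float32))
        print("  A",s[i,4],"px",c[i].round(0),"med",np.nanmedian(Q,0).round(4),"rect mm",np.round(r[0],1),np.round(r[1],1),round(r[2],1))
def roi(P,x0,x1,y0,y1,z0,z1):
    return (P[...,0]>x0)&(P[...,0]<x1)&(P[...,1]>y0)&(P[...,1]<y1)&(P[...,2]>z0)&(P[...,2]<z1)
for n in C:
    P=C[n][3]; print(n)
    print("crate tops"); comp(P,roi(P,.25,.6,-.5,-.15,.125,.15))
    print("crate rim"); comp(P,roi(P,.25,.6,-.5,-.15,.055,.072))
    print("bed"); comp(P,roi(P,.35,.65,-.05,.5,.009,.021),100)
    print("60mm/45"); comp(P,roi(P,.35,.65,-.05,.5,.04,.075))
    print(">90"); comp(P,roi(P,.35,.65,-.05,.5,.085,.2))
    print(">150"); comp(P,roi(P,.3,.65,-.05,.5,.150,.17),5)
E
python3 -c "
import cv2
a=cv2.imread('pics/top0.png')[180:300,130:350]; cv2.imwrite('pics/c1.png',cv2.resize(a,None,fx=3.6,fy=3.6,interpolation=2))"
```

```text
bench z 0.00017488216543082302 0.0002700162801643202
top
crate tops
  A 88 px [565. 223.] med [ 0.5926 -0.4824  0.137 ] rect mm [ 592.3 -484.1] [34.   3.7] 67.1
  A 655 px [478. 319.] med [ 0.4119 -0.2853  0.1381] rect mm [ 411.9 -287. ] [57.5 41.1] 80.1
crate rim
  A 45 px [548. 230.] med [ 0.5912 -0.4838  0.0635] rect mm [ 591.8 -483.3] [34.7  2.9] 65.4
  A 1167 px [463. 287.] med [ 0.4712 -0.2787  0.0635] rect mm [ 480.9 -298.4] [ 86.7 226.9] 78.2
  A 50 px [492. 230.] med [ 0.5965 -0.3586  0.0641] rect mm [ 598.1 -353.8] [28.8 15.4] 56.1
  A 50 px [459. 278.] med [ 0.4957 -0.2777  0.0633] rect mm [ 496.7 -278. ] [ 3.6 40. ] 81.1
  A 26 px [473. 290.] med [ 0.4697 -0.3049  0.0647] rect mm [ 469.7 -303.7] [42.1  1.2] 75.7
  A 44 px [454. 317.] med [ 0.4163 -0.2609  0.0642] rect mm [ 416.4 -260.9] [ 2.6 36.8] 81.9
bed
  A 744 px [321. 238.] med [ 0.5889 -0.0006  0.0147] rect mm [602.2  24.4] [83.5 94.3] 10.6
  A 4422 px [207. 254.] med [0.5625 0.25   0.0148] rect mm [569.8 240.9] [102.4 308.7] 10.8
60mm/45
  A 676 px [255. 239.] med [0.5857 0.1392 0.0585] rect mm [587.4 146.3] [81.4
[... 1162 characters left out ...]
75.] med [0.5968 0.1467 0.0582] rect mm [590.1 149. ] [84.3 49.2] 9.8
  A 66 px [344. 267.] med [0.6293 0.0966 0.072 ] rect mm [622.9  91.9] [25.  61.5] 53.3
  A 215 px [500. 269.] med [0.3956 0.3621 0.0622] rect mm [400.1 363.5] [20.  55.3] 18.5
  A 313 px [495. 285.] med [0.4494 0.379  0.0578] rect mm [442.4 375.5] [30.5 65.5] 14.8
  A 496 px [452. 306.] med [0.5669 0.3346 0.062 ] rect mm [553.4 330.1] [83.4 31.3] 12.5
>90
  A 951 px [360. 233.] med [0.5407 0.0782 0.0999] rect mm [555.   74.8] [ 56.4 151.5] 65.9
  A 341 px [501. 267.] med [0.4259 0.3703 0.0934] rect mm [423.4 369.8] [71.8 69.1] 2.6
>150
  A 98 px [380. 207.] med [0.4948 0.0903 0.161 ] rect mm [491.1  88.3] [25.1 23.4] 35.2
```

View pics/c1.png

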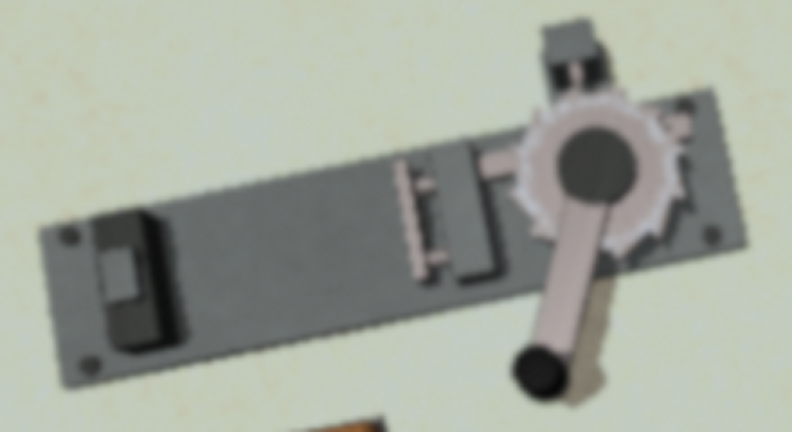

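```bash
cat >> h.py <<'E'
def tool(ydeg,tilt=0):
    """tool-down with tool y at ydeg; tilt(deg): rotation about tool y, + = tool points back against tool x(0)"""
    y=np.array([np.cos(np.radians(ydeg)),np.sin(np.radians(ydeg)),0]); z=np.array([0,0,-1.]); x=np.cross(y,z)
    t=np.radians(tilt); z2=np.cos(t)*z-np.sin(t)*x; return np.c_[np.cross(y,z2),y,z2]
def rel(g,Rt,s=None,start=None):
    """grasp point g (world), tool rotation -> shift & turn in tool axes from the measured (or given) pose"""
    if start is None:
        s=s or read_state(); p0=np.array(s["tool_pos"]); R0=R.from_rotvec(s["orientation"]).as_matrix()
    else: p0,R0=start
    p=np.array(g)-.167*Rt[:,2]
    print("xyz",(R0.T@(p-p0)).round(4),"turn",R.from_matrix(R0.T@Rt).as_rotvec().round(4),"TCP",p.round(3)); return p,Rt
E
python3 - <<'E'
from h import *
a=rel([.45,.1,.30],tool(0)); 
cx=np.array([np.cos(np.radians(-10)),np.sin(np.radians(-10)),0])
b=np.array([.4125,-.287,.113])
Rt=tool(-100,30)
c=rel(b+.004*cx-.09*Rt[:,2],Rt,start=a)
rel(b+.004*cx,Rt,start=c)
f=np.load("top0.npz"); P=cloud(camera_params("top"),f["d"])
m=(P[...,2]>.13)&(P[...,2]<.145)&(abs(P[...,0]-.41)<.05)&(abs(P[...,1]+.287)<.05)
r=cv2.minAreaRect((P[m][:,:2]*1000).astype(np.float32)); print(cv2.boxPoints(r))
print("tape",P[320,318],"clear strip block ok")
E
```

```text
xyz [-0.3685 -0.323  -0.0627] turn [-1.500e-03  8.000e-04  1.145e+00] TCP [0.45  0.1   0.467]
xyz [-0.41    0.093   0.1314] turn [ 0.4557 -0.3824  1.7008] TCP [ 0.543 -0.31   0.336]
xyz [0.   0.   0.09] turn [0. 0. 0.] TCP [ 0.499 -0.302  0.258]
[[ 386.6854  -311.76828]
 [ 427.1641  -318.86258]
 [ 437.09213 -262.215  ]
 [ 396.61343 -255.1207 ]]
tape [0.41836767 0.01482213 0.03950905] clear strip block ok
```

carry_out(
  targets=[
    {"hand": 100, "x": -0.3685, "y": -0.323, "z": -0.063, "ax": 0, "ay": 0, "az": 1.145},
    {"hand": 100, "x": -0.3685, "y": -0.323, "z": -0.063, "ax": 0, "ay": 0, "az": 1.145},
    {"hand": 100, "x": -0.3685, "y": -0.323, "z": -0.063, "ax": 0, "ay": 0, "az": 1.145},
    {"hand": 100, "x": -0.3685, "y": -0.323, "z": -0.063, "ax": 0, "ay": 0, "az": 1.145},
    {"hand": 100, "x": -0.3685, "y": -0.323, "z": -0.063, "ax": 0, "ay": 0, "az": 1.145},
    {"hand": 100, "x": -0.3685, "y": -0.323, "z": -0.063, "ax": 0, "ay": 0, "az": 1.145},
    {"hand": 100, "x": -0.3685, "y": -0.323, "z": -0.063, "ax": 0, "ay": 0, "az": 1.145},
    {"hand": 100, "x": -0.3685, "y": -0.323, "z": -0.063, "ax": 0, "ay": 0, "az": 1.145},
  ],
)

```text
t: 1.1
tool_pos: [0.4503, 0.098, 0.4679]
orientation: [2.222, 2.22, 0.0]
force: [0.0, 0.0, -0.5]
opening: 0.0929
gripper_force: 0.0
```

Run:
```python
from h import *
print(read_state()["q"].round(3))
Rt=tool(-100,30); cx=np.array([.9848,-.1736,0])
b=np.array([.412,-.287,.113])
a=rel([.45,-.2,.30],tool(-100))
c=rel(b+.004*cx-.09*Rt[:,2],Rt,start=a)
```

```text
[ 0.103 -0.271  1.757 -0.     1.655  0.104]
xyz [-2.98e-01 -1.00e-04  9.00e-04] turn [ 1.0000e-04 -1.0000e-04  1.7445e+00] TCP [ 0.45  -0.2    0.467]
xyz [0.1102 0.0923 0.1314] turn [-0.     -0.5236  0.    ] TCP [ 0.542 -0.31   0.336]
```

carry_out(
  targets=[
    {"hand": 100, "x": -0.2, "y": 0, "z": 0, "ax": 0, "ay": 0, "az": 1.4},
    {"hand": 100, "x": -0.2, "y": 0, "z": 0, "ax": 0, "ay": 0, "az": 1.4},
    {"hand": 100, "x": -0.298, "y": 0, "z": 0, "ax": 0, "ay": 0, "az": 1.7445},
    {"hand": 100, "x": -0.298, "y": 0, "z": 0, "ax": 0, "ay": 0, "az": 1.7445},
    {"hand": 100, "x": -0.298, "y": 0, "z": 0, "ax": 0, "ay": 0, "az": 1.7445},
    {"hand": 100, "x": -0.298, "y": 0, "z": 0, "ax": 0, "ay": 0, "az": 1.7445},
    {"hand": 100, "x": -0.298, "y": 0, "z": 0, "ax": 0, "ay": 0, "az": 1.7445},
    {"hand": 100, "x": -0.298, "y": 0, "z": 0, "ax": 0, "ay": 0, "az": 1.7445},
  ],
)

```text
t: 2.1
tool_pos: [0.4498, -0.1982, 0.4672]
orientation: [-3.139, -0.1, 0.001]
force: [-0.1, -0.1, 0.1]
opening: 0.0929
gripper_force: 0.0
```

Run:
```python
from h import *
print(read_state()["q"].round(3))
Rt=tool(-100,30); cx=np.array([.9848,-.1736,0])
b=np.array([.412,-.287,.113])
c=rel(b+.004*cx-.09*Rt[:,2],Rt)
```

```text
[-0.519 -0.183  1.684  0.     1.642  0.987]
xyz [0.0855 0.1176 0.1314] turn [ 0.0619 -0.5201  0.2331] TCP [ 0.542 -0.31   0.336]
```

carry_out(
  targets=[
    {"hand": 100, "x": 0.0855, "y": 0.1176, "z": 0.1314, "ax": 0.062, "ay": -0.52, "az": 0.233},
    {"hand": 100, "x": 0.0855, "y": 0.1176, "z": 0.1314, "ax": 0.062, "ay": -0.52, "az": 0.233},
    {"hand": 100, "x": 0.0855, "y": 0.1176, "z": 0.1314, "ax": 0.062, "ay": -0.52, "az": 0.233},
    {"hand": 100, "x": 0.0855, "y": 0.1176, "z": 0.1314, "ax": 0.062, "ay": -0.52, "az": 0.233},
    {"hand": 100, "x": 0.0855, "y": 0.1176, "z": 0.1314, "ax": 0.062, "ay": -0.52, "az": 0.233},
    {"hand": 100, "x": 0.0855, "y": 0.1176, "z": 0.1314, "ax": 0.062, "ay": -0.52, "az": 0.233},
    {"hand": 100, "x": 0.0855, "y": 0.1176, "z": 0.1314, "ax": 0.062, "ay": -0.52, "az": 0.233},
  ],
)

```text
t: 2.98
tool_pos: [0.5436, -0.3088, 0.3394]
orientation: [-2.987, 0.251, 0.791]
force: [0.4, 0.0, 0.0]
opening: 0.093
gripper_force: 0.0
```

Run:
```python
from h import *
print(read_state()["q"].round(3))
Rt=tool(-100,30); cx=np.array([.9848,-.1736,0])
b=np.array([.412,-.287,.113])
c=rel(b+.004*cx,Rt)
```

```text
[-0.543  0.49   1.221 -0.195  1.912  1.176]
xyz [0.0006 0.0009 0.0937] turn [ 0.0053 -0.0058  0.0056] TCP [ 0.498 -0.302  0.258]
```

carry_out(
  targets=[
    {"hand": 100, "x": 0, "y": 0, "z": 0.04, "ax": 0, "ay": 0, "az": 0},
    {"hand": 100, "x": 0, "y": 0, "z": 0.08, "ax": 0, "ay": 0, "az": 0},
    {"hand": 100, "x": 0, "y": 0, "z": 0.09, "ax": 0, "ay": 0, "az": 0},
    {"hand": 100, "x": 0, "y": 0, "z": 0.09, "ax": 0, "ay": 0, "az": 0},
    {"hand": 50, "x": 0, "y": 0, "z": 0.09, "ax": 0, "ay": 0, "az": 0},
    {"hand": 50, "x": 0, "y": 0, "z": 0.09, "ax": 0, "ay": 0, "az": 0},
    {"hand": 50, "x": 0, "y": 0, "z": 0.09, "ax": 0, "ay": 0, "az": 0},
    {"hand": 50, "x": 0, "y": 0, "z": 0.09, "ax": 0, "ay": 0, "az": 0},
  ],
  newtons=40,
)

```text
t: 3.98
tool_pos: [0.4995, -0.3018, 0.2585]
orientation: [-2.984, 0.251, 0.797]
force: [0.1, 0.2, 0.4]
opening: 0.0575
gripper_force: 0.0
```

Run:
```python
from h import *
print(read_state()["q"].round(3))
Rt=tool(-100,30); cx=np.array([.9848,-.1736,0])
b=np.array([.412,-.287,.113])
c=rel(b+.004*cx,Rt)
p,im,d=cam("scene"); cv2.imwrite("pics/g1.png",cv2.resize(im[60:260,180:400],None,fx=3,fy=3))
```

```text
[-0.567  0.455  1.422 -0.199  1.749  1.184]
xyz [-0.0006  0.0006  0.0014] turn [ 0.0038 -0.0014  0.0059] TCP [ 0.498 -0.302  0.258]
```

View pics/g1.png

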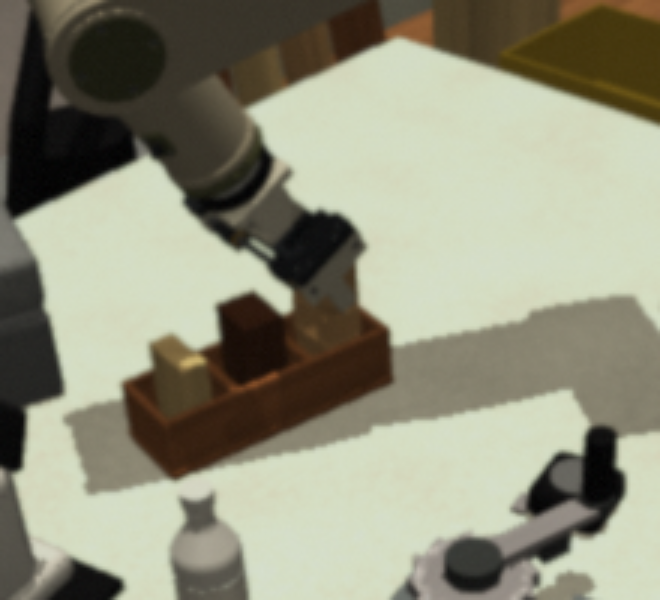

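The fingers straddle the block's top (crop px ~330,290), clear of the dark offcut. I'll finish closing and lift straight up.

carry_out(
  targets=[
    {"hand": 45, "x": 0, "y": 0, "z": 0, "ax": 0, "ay": 0, "az": 0},
    {"hand": 45, "x": 0, "y": 0, "z": 0, "ax": 0, "ay": 0, "az": 0},
    {"hand": 45, "x": 0, "y": 0, "z": 0, "ax": 0, "ay": 0, "az": 0},
    {"hand": 45, "x": -0.01, "y": 0, "z": -0.0173, "ax": 0, "ay": 0, "az": 0},
    {"hand": 45, "x": -0.025, "y": 0, "z": -0.0433, "ax": 0, "ay": 0, "az": 0},
    {"hand": 45, "x": -0.045, "y": 0, "z": -0.078, "ax": 0, "ay": 0, "az": 0},
    {"hand": 45, "x": -0.055, "y": 0, "z": -0.0953, "ax": 0, "ay": 0, "az": 0},
    {"hand": 45, "x": -0.055, "y": 0, "z": -0.0953, "ax": 0, "ay": 0, "az": 0},
  ],
)

```text
t: 5.03
tool_pos: [0.4996, -0.3019, 0.3705]
orientation: [-2.987, 0.252, 0.793]
force: [-0.1, 0.7, -2.8]
opening: 0.0548
gripper_force: 40.0
```

Run:
```python
from h import *
cx=np.array([.9848,-.1736,0])
# laid block centre; top end points to -cx; grasp 40 mm from centre, 4 mm above mid height
bc=np.array([.555,-.135,.020])
Rt=tool(-100,-60)
g=bc-.040*cx+[0,0,.004]
print(read_state()["q"].round(3))
a=rel([.47,-.15,.22],tool(-100,0))
c=rel(g+[0,0,.08],Rt,start=a)
d=rel(g+[0,0,.002],Rt,start=c)
```

```text
[-0.568  0.356  1.334 -0.209  1.927  1.146]
xyz [-0.0557 -0.1448  0.0124] turn [0.0036 0.5188 0.0063] TCP [ 0.47  -0.15   0.387]
xyz [-0.1035 -0.0295  0.1995] turn [0.     1.0472 0.    ] TCP [ 0.373 -0.103  0.188]
xyz [-0.0675  0.      0.039 ] turn [0. 0. 0.] TCP [ 0.373 -0.103  0.11 ]
```

```bash
cat > fk.py <<'E'
from h import *
from scipy.optimize import least_squares
E_=lambda s,a:R.from_euler(s,a).as_matrix()
D=[([1.06,.131,1.489,0,1.523,-.085],[.248,.546,.404],[-.664,-3.07,.002]),
([.103,-.271,1.757,0,1.655,.104],[.4503,.098,.4679],[2.222,2.22,0]),
([-.519,-.183,1.684,0,1.642,.987],[.4498,-.1982,.4672],[-3.139,-.1,.001]),
([-.543,.49,1.221,-.195,1.912,1.176],[.5436,-.3088,.3394],[-2.987,.251,.791]),
([-.567,.455,1.422,-.199,1.749,1.184],[.4995,-.3018,.2585],[-2.984,.251,.797]),
([-.568,.356,1.334,-.209,1.927,1.146],[.4996,-.3019,.3705],[-2.987,.252,.793])]
def fk(q,k):
    a,c,h,L1,L2,e,d=k
    A=E_('z',q[0])@E_('y',q[1]); B=A@E_('y',q[2]); W=B@E_('z',q[3])@E_('y',q[4])
    return E_('z',q[0])@[a,c,h]+A@[0,0,L1]+B@[e,0,L2]+W@[0,0,d], W@E_('z',q[5])
fit=least_squares(lambda k:np.r_[np.ravel([fk(q,k)[0]-p for q,p,_ in D]),.01*(k-[0,.05,.35,.4,.4,0,.1])],[0,.05,.35,.4,.4,0,.1])
K=fit.x
O=fk(D[1][0],K)[1].T@R.from_rotvec(D[1][2]).as_matrix()
LO=np.array([-2.96,-.89,.02,-1.34,0,-2.66]);HI=np.array([2.96,2.26,2.5,4.48,2.73,2.66])
def ik(p,Rt,q0):
    f=lambda q:np.r_[fk(q,K)[0]-p,.1*R.from_matrix((fk(q,K)[1]@O).T@Rt).as_rotvec()]
    s=least_squares(f,np.clip(q0,LO+.01,HI-.01),bounds=(LO,HI)); return s.x,np.abs(s.fun).max()
E
python3 - <<'E'
from fk import *
print("K",K.round(3),"res",np.abs(np.ravel([fk(q,K)[0]-p for q,p,_ in D])).max().round(4)); print(O.round(2))
print([np.degrees(R.from_matrix((fk(q,K)[1]@O).T@R.from_rotvec(r).as_matrix()).magnitude()).round(2) for q,p,r in D])
cx=np.array([.9848,-.1736,0]); 
for bx in(.555,.575):
  for t in(-45,-55,-60,-65):
    Rt=tool(-100,t); g=np.array([bx,-.135,.02])-.04*cx+[0,0,.006]
    for dz in (.08,0):
        q,e=ik(g+[0,0,dz]-.167*Rt[:,2],Rt,[-.35,-.3,2.2,-.2,.5,1.4]); print(bx,t,dz,q.round(2),e.round(4))
E
```

```text
K [0.    0.051 0.317 0.368 0.553 0.061 0.19 ] res 0.0004
[[ 0. -1.  0.]
 [ 1.  0. -0.]
 [ 0.  0.  1.]]
[np.float64(0.05), np.float64(0.0), np.float64(0.09), np.float64(0.08), np.float64(0.09), np.float64(0.03)]
0.555 -45 0.08 [-0.48 -0.56  2.5   0.38  0.59  1.01] 0.0112
0.555 -45 0 [-0.48 -0.3   2.5   0.62  0.37  0.73] 0.0124
0.555 -55 0.08 [-0.53 -0.51  2.5   0.51  0.63  0.83] 0.0323
0.555 -55 0 [-0.58 -0.19  2.5   1.06  0.45  0.21] 0.0266
0.555 -60 0.08 [-0.59 -0.45  2.5   0.69  0.67  0.61] 0.0397
0.555 -60 0 [-0.74 -0.    2.5   1.61  0.76 -0.53] 0.0338
0.555 -65 0.08 [-0.74 -0.32  2.5   1.09  0.84  0.06] 0.0386
0.555 -65 0 [-0.78  0.36  2.5   2.25  1.21 -1.28] 0.0249
0.575 -45 0.08 [-0.45 -0.53  2.5   0.44  0.47  0.96] 0.0028
0.575 -45 0 [-0.45 -0.26  2.5   0.87  0.26  0.51] 0.0031
0.575 -55 0.08 [-0.49 -0.47  2.5   0.57  0.5   0.81] 0.0239
0.575 -55 0 [-0.51 -0.16  2.5   1.35  0.32 -0.02] 0.018
0.575 -60 0.08 [-0.53 -0.42  2.5   0.74  0.53  0.6 ] 0.0322
0.575 -60 0 [-0.62 -0.03  2.5   1.77  0.55 -0.56] 0.0208
0.575 -65 0.08 [-0.64 -0.33  2.5   1.1   0.65  0.14] 0.0329
0.575 -65 0 [-0.67  0.28  2.5   2.36  1.03 -1.25] 0.017
```

Run:
```python
from fk import *
for Y in (-100,-130,-160,170,140,110,80,60,40):
  x0=tool(Y)[:,0]; e_=-x0
  for bc in ([.5,-.14,.02],[.55,-.14,.02],[.6,-.14,.02]):
    best=None
    for q0 in ([-.35,-.1,2.,-.2,1,1.2],[-.35,.5,1.3,1,1.7,0],[-.35,.5,1.3,-1,1.7,0],[-.3,.8,1,0,2.2,-1.5],[-.3,.5,1.3,2.5,1.2,-1],[-.3,.5,1.3,0,2,2]):
      Rt=tool(Y,-60); g=np.array(bc)+.04*e_+[0,0,.006]
      q,e=ik(g-.167*Rt[:,2],Rt,q0)
      if e<.001:
        q2,e2=ik(g+[0,0,.1]-.167*Rt[:,2],Rt,q)
        if e2<.001: print(Y,bc,q.round(2),q2.round(2),"TCP",(g-.167*Rt[:,2]).round(3))
```

```text
-160 [0.5, -0.14, 0.02] [ 0.34  0.31  2.13 -1.22  1.17 -2.34] [ 0.34  0.04  2.17 -1.14  1.26 -2.57] TCP [0.437 0.033 0.11 ]
-160 [0.55, -0.14, 0.02] [ 0.3   0.4   2.01 -1.23  1.16 -2.39] [ 0.3   0.16  2.05 -1.16  1.24 -2.59] TCP [0.487 0.033 0.11 ]
-160 [0.6, -0.14, 0.02] [ 0.27  0.48  1.89 -1.23  1.16 -2.43] [ 0.27  0.26  1.92 -1.16  1.22 -2.62] TCP [0.537 0.033 0.11 ]
170 [0.5, -0.14, 0.02] [ 0.26  0.63  1.66 -0.9   1.52 -2.32] [ 0.26  0.44  1.69 -0.9   1.62 -2.45] TCP [0.532 0.042 0.11 ]
170 [0.5, -0.14, 0.02] [ 0.26  0.63  1.66 -0.9   1.52 -2.32] [ 0.26  0.44  1.69 -0.9   1.62 -2.45] TCP [0.532 0.042 0.11 ]
170 [0.55, -0.14, 0.02] [ 0.24  0.72  1.51 -0.91  1.54 -2.37] [ 0.24  0.55  1.54 -0.92  1.63 -2.49] TCP [0.582 0.042 0.11 ]
170 [0.55, -0.14, 0.02] [ 0.24  0.72  1.51 -0.91  1.54 -2.37] [ 0.24  0.55  1.54 -0.92  1.63 -2.49] TCP [0.582 0.042 0.11 ]
170 [0.6, -0.14, 0.02] [ 0.23  0.82  1.36 -0.92  1.57 -2.43] [ 0.23  0.65  1.39 -0.93  1.65 -2.54] TCP [0.632 0.042 0.11 ]
170 [0.6, -0.14, 0.02] [ 0.23  0.82  1.36 -0.92  1.57 -2.43] [ 0.23  0.65  1.39 -0.93  1.65 -2.54] TCP [0.632 
[... 5199 characters left out ...]
1.23] [-0.57  1.02  0.82  0.35  2.3  -1.18] TCP [ 0.619 -0.281  0.11 ]
40 [0.55, -0.14, 0.02] [-0.54  1.32  0.52  0.38  2.29 -1.14] [-0.54  1.17  0.57  0.42  2.38 -1.09] TCP [ 0.669 -0.281  0.11 ]
40 [0.55, -0.14, 0.02] [-0.54  1.32  0.52  0.38  2.29 -1.14] [-0.54  1.17  0.57  0.42  2.38 -1.09] TCP [ 0.669 -0.281  0.11 ]
40 [0.55, -0.14, 0.02] [-0.54  1.32  0.52  0.38  2.29 -1.14] [-0.54  1.17  0.57  0.42  2.38 -1.09] TCP [ 0.669 -0.281  0.11 ]
40 [0.55, -0.14, 0.02] [-0.54  1.32  0.52  0.38  2.29 -1.14] [-0.54  1.17  0.57  0.42  2.38 -1.09] TCP [ 0.669 -0.281  0.11 ]
40 [0.55, -0.14, 0.02] [-0.54  1.32  0.52  0.38  2.29 -1.14] [-0.54  1.17  0.57  0.42  2.38 -1.09] TCP [ 0.669 -0.281  0.11 ]
```

Run:
```python
from h import *
a=rel([.5,-.15,.27],tool(-100))
f=np.load("top0.npz"); P=cloud(camera_params("top"),f["d"])
m=(P[...,2]>.05)&(P[...,2]<.17)&(abs(P[...,0]-.68)<.1)&(abs(P[...,1]+.08)<.09); print("glue",np.nanmin(P[m],0),np.nanmax(P[m],0))
```

```text
xyz [-0.0548 -0.1498 -0.0457] turn [0.0036 0.5188 0.0063] TCP [ 0.5   -0.15   0.437]
glue [ 0.58937367 -0.13836228  0.05005042] [0.74941056 0.00946966 0.15407182]
```

carry_out(
  targets=[
    {"hand": 45, "x": -0.0548, "y": -0.15, "z": -0.046, "ax": 0.003, "ay": 0.519, "az": 0.006},
    {"hand": 45, "x": -0.0548, "y": -0.15, "z": -0.046, "ax": 0.003, "ay": 0.519, "az": 0.006},
    {"hand": 45, "x": -0.0548, "y": -0.15, "z": -0.046, "ax": 0.003, "ay": 0.519, "az": 0.006},
    {"hand": 45, "x": -0.0548, "y": -0.15, "z": -0.046, "ax": 0.003, "ay": 0.519, "az": 0.006},
    {"hand": 45, "x": -0.0548, "y": -0.15, "z": -0.046, "ax": 0.003, "ay": 0.519, "az": 0.006},
    {"hand": 45, "x": -0.0548, "y": -0.15, "z": -0.046, "ax": 0.003, "ay": 0.519, "az": 0.006},
  ],
)

```text
t: 5.78
tool_pos: [0.4999, -0.1506, 0.4336]
orientation: [-3.128, 0.275, 0.012]
force: [0.7, -0.8, -1.5]
opening: 0.0545
gripper_force: 40.0
```

carry_out(
  targets=[
    {"hand": 45, "x": 0, "y": 0, "z": 0, "ax": 0, "ay": 0, "az": -0.17},
    {"hand": 45, "x": 0, "y": 0, "z": 0, "ax": 0, "ay": 0, "az": -0.35},
    {"hand": 45, "x": 0, "y": 0, "z": 0, "ax": 0, "ay": 0, "az": -0.53},
    {"hand": 45, "x": 0, "y": 0, "z": 0, "ax": 0, "ay": 0, "az": -0.71},
    {"hand": 45, "x": 0, "y": 0, "z": 0, "ax": 0, "ay": 0, "az": -0.89},
    {"hand": 45, "x": 0, "y": 0, "z": 0, "ax": 0, "ay": 0, "az": -1.07},
    {"hand": 45, "x": 0, "y": 0, "z": 0, "ax": 0, "ay": 0, "az": -1.25},
    {"hand": 45, "x": 0, "y": 0, "z": 0, "ax": 0, "ay": 0, "az": -1.4},
  ],
)

```text
t: 6.78
tool_pos: [0.5001, -0.1507, 0.434]
orientation: [-2.561, -1.809, 0.006]
force: [0.0, -0.0, -1.7]
opening: 0.0548
gripper_force: 40.0
```

carry_out(
  targets=[
    {"hand": 45, "x": 0, "y": 0, "z": 0, "ax": 0, "ay": 0, "az": -0.17},
    {"hand": 45, "x": 0, "y": 0, "z": 0, "ax": 0, "ay": 0, "az": -0.35},
    {"hand": 45, "x": 0, "y": 0, "z": 0, "ax": 0, "ay": 0, "az": -0.53},
    {"hand": 45, "x": 0, "y": 0, "z": 0, "ax": 0, "ay": 0, "az": -0.71},
    {"hand": 45, "x": 0, "y": 0, "z": 0, "ax": 0, "ay": 0, "az": -0.89},
    {"hand": 45, "x": 0, "y": 0, "z": 0, "ax": 0, "ay": 0, "az": -1.07},
    {"hand": 45, "x": 0, "y": 0, "z": 0, "ax": 0, "ay": 0, "az": -1.25},
    {"hand": 45, "x": 0, "y": 0, "z": 0, "ax": 0, "ay": 0, "az": -1.4},
  ],
)

```text
t: 7.78
tool_pos: [0.5002, -0.1508, 0.434]
orientation: [-0.793, -3.033, -0.001]
force: [-0.2, 0.4, -1.7]
opening: 0.0548
gripper_force: 40.0
```

Run:
```python
from fk import *
print(read_state()["q"].round(3))
Rt=tool(80,-60); e=-tool(80)[:,0]; bc=np.array([.47,-.135,.02]); g=bc+.04*e+[0,0,.004]
c=rel(g+[0,0,.12],Rt)
d=rel(g+[0,0,.006],Rt,start=c)
print(ik(*c,read_state()["q"]),ik(*d,[-.29,1.2,.7,-.14,2.3,-1.73]))
p=camera_params("top"); print("glue",onplane(p,[[378,160]],.15))
p,im,dd=cam("scene"); cv2.imwrite("pics/g2.png",cv2.resize(im[40:280,150:450],None,fx=2.4,fy=2.4))
```

```text
[-0.391 -0.088  1.656 -0.     1.58  -1.45 ]
xyz [-0.1416  0.0603  0.2055] turn [ 0.1766  1.0299 -0.3054] TCP [ 0.652 -0.167  0.228]
xyz [-0.0987  0.      0.057 ] turn [0. 0. 0.] TCP [ 0.652 -0.167  0.114]
(array([-0.29686016,  1.01369258,  0.79488146, -0.15223302,  2.37166342,
       -1.74174289]), np.float64(2.778713708988538e-10)) (array([-0.29686016,  1.17269953,  0.75754034, -0.1362247 ,  2.25125395,
       -1.7180626 ]), np.float64(1.8373236838804927e-09))
glue [[ 0.72143413 -0.10694495  0.15      ]]
```

View pics/g2.png

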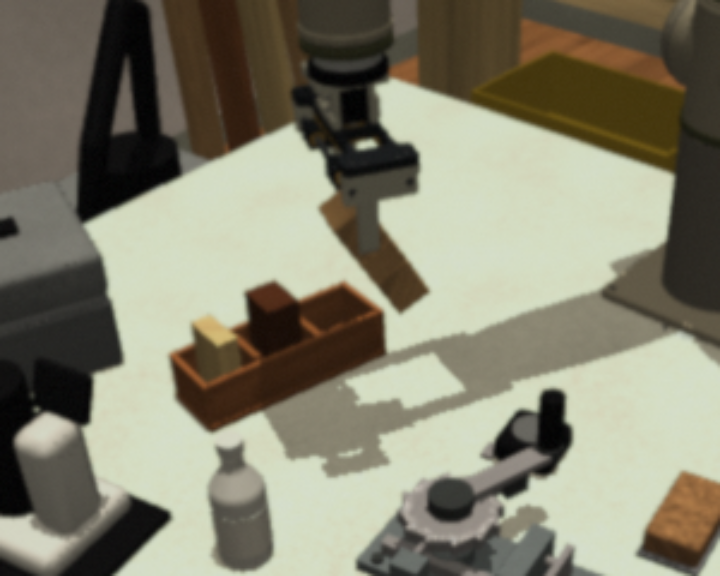

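Run:
```python
from fk import *
Rt=tool(80,-60); e=-tool(80)[:,0]; bc=np.array([.44,-.15,.02]); g=bc+.04*e+[0,0,.004]
c=rel(g+[0,0,.12],Rt)
d=rel(g+[0,0,.005],Rt,start=c)
print(ik(*c,read_state()["q"]),ik(*d,[-.29,1.2,.7,-.14,2.3,-1.73]))
```

```text
xyz [-0.1231  0.0316  0.2057] turn [ 0.173   1.0304 -0.2992] TCP [ 0.622 -0.182  0.228]
xyz [-0.0996  0.      0.0575] turn [0. 0. 0.] TCP [ 0.622 -0.182  0.113]
(array([-0.32537425,  0.93540438,  0.91911094, -0.1788304 ,  2.32180936,
       -1.76920962]), np.float64(1.3955267979744706e-10)) (array([-0.32537425,  1.09849076,  0.88436023, -0.16097731,  2.19531161,
       -1.74114347]), np.float64(7.894498975803874e-12))
```

carry_out(
  targets=[
    {"hand": 45, "x": -0.123, "y": 0.032, "z": 0.206, "ax": 0.173, "ay": 1.03, "az": -0.3},
    {"hand": 45, "x": -0.123, "y": 0.032, "z": 0.206, "ax": 0.173, "ay": 1.03, "az": -0.3},
    {"hand": 45, "x": -0.123, "y": 0.032, "z": 0.206, "ax": 0.173, "ay": 1.03, "az": -0.3},
    {"hand": 45, "x": -0.123, "y": 0.032, "z": 0.206, "ax": 0.173, "ay": 1.03, "az": -0.3},
    {"hand": 45, "x": -0.123, "y": 0.032, "z": 0.206, "ax": 0.173, "ay": 1.03, "az": -0.3},
    {"hand": 45, "x": -0.123, "y": 0.032, "z": 0.206, "ax": 0.173, "ay": 1.03, "az": -0.3},
    {"hand": 45, "x": -0.123, "y": 0.032, "z": 0.206, "ax": 0.173, "ay": 1.03, "az": -0.3},
    {"hand": 45, "x": -0.123, "y": 0.032, "z": 0.206, "ax": 0.173, "ay": 1.03, "az": -0.3},
  ],
)

```text
t: 8.82
tool_pos: [0.6223, -0.1827, 0.2286]
orientation: [-0.197, -2.095, -0.111]
force: [0.0, -0.7, -2.0]
opening: 0.055
gripper_force: 40.0
```

Run:
```python
from fk import *
Rt=tool(80,-60); e=-tool(80)[:,0]; bc=np.array([.44,-.15,.02]); g=bc+.04*e+[0,0,.004]
d=rel(g+[0,0,.005],Rt)
p,im,dd=cam("scene"); cv2.imwrite("pics/g3.png",cv2.resize(im[60:280,180:400],None,fx=2.7,fy=2.7))
```

```text
xyz [-0.0998  0.0007  0.0593] turn [ 0.0096  0.0079 -0.0074] TCP [ 0.622 -0.182  0.113]
```

View pics/g3.png

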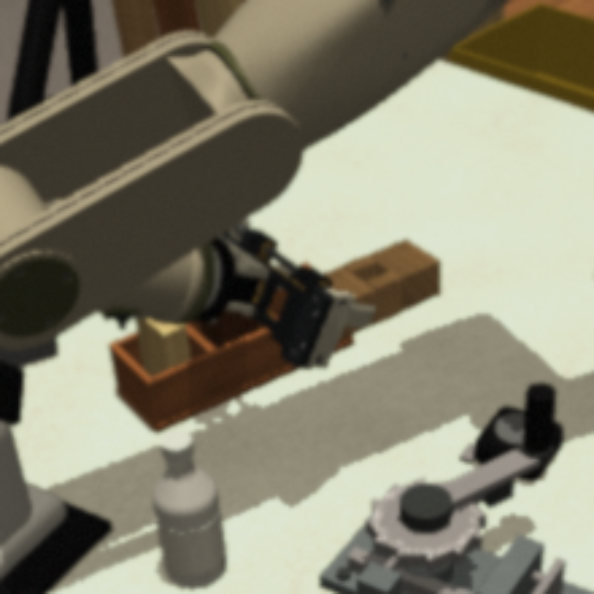

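The block is level with its eye up (crop px 370,270) and the glue bottle (190,520) is clear. I'll lower it.

carry_out(
  targets=[
    {"hand": 45, "x": -0.03, "y": 0, "z": 0.0175, "ax": 0.009, "ay": 0.008, "az": -0.007},
    {"hand": 45, "x": -0.065, "y": 0, "z": 0.038, "ax": 0.009, "ay": 0.008, "az": -0.007},
    {"hand": 45, "x": -0.09, "y": 0, "z": 0.0525, "ax": 0.009, "ay": 0.008, "az": -0.007},
    {"hand": 45, "x": -0.1, "y": 0, "z": 0.0585, "ax": 0.009, "ay": 0.008, "az": -0.007},
    {"hand": 45, "x": -0.1, "y": 0, "z": 0.0585, "ax": 0.009, "ay": 0.008, "az": -0.007},
    {"hand": 45, "x": -0.102, "y": 0, "z": 0.0595, "ax": 0.009, "ay": 0.008, "az": -0.007},
    {"hand": 45, "x": -0.102, "y": 0, "z": 0.0595, "ax": 0.009, "ay": 0.008, "az": -0.007},
  ],
)

```text
t: 9.75
tool_pos: [0.6227, -0.1823, 0.1125]
orientation: [-0.181, -2.086, -0.106]
force: [-1.0, -0.6, -1.6]
opening: 0.055
gripper_force: 40.0
```

carry_out(
  targets=[
    {"hand": 45, "x": -0.0017, "y": 0, "z": 0.001, "ax": 0, "ay": 0, "az": 0},
    {"hand": 45, "x": -0.0035, "y": 0, "z": 0.002, "ax": 0, "ay": 0, "az": 0},
    {"hand": 45, "x": -0.0035, "y": 0, "z": 0.002, "ax": 0, "ay": 0, "az": 0},
  ],
)

```text
t: 10.12
tool_pos: [0.6224, -0.1822, 0.1082]
orientation: [-0.181, -2.084, -0.106]
force: [0.2, -0.4, 4.9]
opening: 0.0546
gripper_force: 40.0
```

Contact with the bench. I'll open and back out along the fingers.

carry_out(
  targets=[
    {"hand": 65, "x": 0, "y": 0, "z": 0, "ax": 0, "ay": 0, "az": 0},
    {"hand": 75, "x": 0, "y": 0, "z": 0, "ax": 0, "ay": 0, "az": 0},
    {"hand": 90, "x": 0, "y": 0, "z": 0, "ax": 0, "ay": 0, "az": 0},
    {"hand": 90, "x": 0, "y": 0, "z": 0, "ax": 0, "ay": 0, "az": 0},
    {"hand": 90, "x": 0, "y": 0, "z": 0, "ax": 0, "ay": 0, "az": 0},
    {"hand": 90, "x": 0.03, "y": 0, "z": -0.02, "ax": 0, "ay": 0, "az": 0},
    {"hand": 90, "x": 0.07, "y": 0, "z": -0.05, "ax": 0, "ay": 0, "az": 0},
    {"hand": 90, "x": 0.11, "y": 0, "z": -0.08, "ax": 0, "ay": 0, "az": 0},
  ],
)

```text
t: 11.12
tool_pos: [0.6366, -0.1848, 0.2434]
orientation: [-0.18, -2.083, -0.107]
force: [0.3, -0.7, -0.1]
opening: 0.0838
gripper_force: 0.0
```

Run:
```python
from fk import *
s=read_state(); print(s["tool_pos"],s["opening"],s["q"].round(2))
for n in("top","scene"):
    p,im,d=cam(n); P=cloud(p,d); 
    m=(P[...,2]>.028)&(P[...,2]<.05)&(abs(P[...,0]-.42)<.12)&(abs(P[...,1]+.15)<.075)
    Q=P[m]; r=cv2.minAreaRect((Q[:,:2]*1000).astype(np.float32)); print(n,m.sum(),r,np.nanmedian(Q,0))
    cv2.imwrite(f"pics/l_{n}.png",im)
a=rel([.49,-.15,.25],tool(80))
```

```text
[ 0.63661057 -0.18483196  0.24335473] 0.08375555665348042 [-0.32  0.96  0.84 -0.19  2.37 -1.78]
top 0 ((0.0, 0.0), (0.0, 0.0), 0.0) [nan nan nan]
scene 751 ((440.67486572265625, -150.02978515625), (60.6789436340332, 132.61846923828125), 80.63275909423828) [ 0.44500556 -0.14495322  0.04116669]
xyz [0.2212 0.0092 0.0473] turn [-8.0000e-04 -1.0415e+00  7.0000e-04] TCP [ 0.49  -0.15   0.417]
  return np.nanmean(a, axis, out=out, keepdims=keepdims)
```

The scene view puts the block flat (top at 41 mm, 130 x 57 mm outline), at about (0.440, -0.150). I'll turn the tool vertical and grasp it across its middle.

carry_out(
  targets=[
    {"hand": 100, "x": 0.2212, "y": 0.009, "z": 0.047, "ax": 0, "ay": -1.0415, "az": 0},
    {"hand": 100, "x": 0.2212, "y": 0.009, "z": 0.047, "ax": 0, "ay": -1.0415, "az": 0},
    {"hand": 100, "x": 0.2212, "y": 0.009, "z": 0.047, "ax": 0, "ay": -1.0415, "az": 0},
    {"hand": 100, "x": 0.2212, "y": 0.009, "z": 0.047, "ax": 0, "ay": -1.0415, "az": 0},
    {"hand": 100, "x": 0.2212, "y": 0.009, "z": 0.047, "ax": 0, "ay": -1.0415, "az": 0},
    {"hand": 100, "x": 0.2212, "y": 0.009, "z": 0.047, "ax": 0, "ay": -1.0415, "az": 0},
    {"hand": 100, "x": 0.2212, "y": 0.009, "z": 0.047, "ax": 0, "ay": -1.0415, "az": 0},
    {"hand": 100, "x": 0.2212, "y": 0.009, "z": 0.047, "ax": 0, "ay": -1.0415, "az": 0},
  ],
)

```text
t: 12.22
tool_pos: [0.4895, -0.1503, 0.4105]
orientation: [-0.271, -3.116, -0.005]
force: [-0.6, -0.3, 0.1]
opening: 0.0932
gripper_force: 0.0
```

Run:
```python
from fk import *
s=read_state(); print(s["tool_pos"],s["opening"],s["q"].round(2))
for n in("scene",):
    p,im,d=cam(n); P=cloud(p,d); 
    m=(P[...,2]>.036)&(P[...,2]<.05)&(abs(P[...,0]-.42)<.12)&(abs(P[...,1]+.15)<.075)
    Q=P[m]; r=cv2.minAreaRect((Q[:,:2]*1000).astype(np.float32)); print(n,m.sum(),r)
    # eye centre: dark pixels inside the top
Rt=tool(80.3); g=np.array([.4395,-.1505,.027])
c=rel(g+[0,0,.08],Rt); print(ik(*rel(g,Rt,start=c),s["q"]))
```

```text
[ 0.48948017 -0.15025545  0.41046719] 0.09320721146869519 [-0.4  -0.1   1.71 -0.    1.55 -1.79]
scene 613 ((439.9819030761719, -150.1623077392578), (60.31462478637695, 133.78598022460938), 78.87902069091797)
xyz [ 0.0475 -0.0091  0.1369] turn [ 0.0019 -0.0145 -0.0041] TCP [ 0.44  -0.15   0.274]
xyz [0.   0.   0.08] turn [0. 0. 0.] TCP [ 0.44  -0.15   0.194]
(array([-4.39888578e-01, -1.67611349e-02,  2.04983162e+00,  9.27750463e-06,
        1.10904597e+00, -1.84129245e+00]), np.float64(5.053658775399033e-10))
```

carry_out(
  targets=[
    {"hand": 100, "x": 0.0475, "y": -0.009, "z": 0.05, "ax": 0.002, "ay": -0.0145, "az": -0.004},
    {"hand": 100, "x": 0.0475, "y": -0.009, "z": 0.11, "ax": 0.002, "ay": -0.0145, "az": -0.004},
    {"hand": 100, "x": 0.0475, "y": -0.009, "z": 0.16, "ax": 0.002, "ay": -0.0145, "az": -0.004},
    {"hand": 100, "x": 0.0475, "y": -0.009, "z": 0.2, "ax": 0.002, "ay": -0.0145, "az": -0.004},
    {"hand": 100, "x": 0.0475, "y": -0.009, "z": 0.216, "ax": 0.002, "ay": -0.0145, "az": -0.004},
    {"hand": 45, "x": 0.0475, "y": -0.009, "z": 0.217, "ax": 0.002, "ay": -0.0145, "az": -0.004},
    {"hand": 45, "x": 0.0475, "y": -0.009, "z": 0.217, "ax": 0.002, "ay": -0.0145, "az": -0.004},
    {"hand": 45, "x": 0.0475, "y": -0.009, "z": 0.217, "ax": 0.002, "ay": -0.0145, "az": -0.004},
  ],
  newtons=40,
)

```text
t: 13.28
tool_pos: [0.4404, -0.1507, 0.1962]
orientation: [0.265, 3.123, -0.003]
force: [0.1, -0.6, -0.2]
opening: 0.0676
gripper_force: 0.0
```

carry_out(
  targets=[
    {"hand": 45, "x": 0, "y": 0, "z": 0, "ax": 0, "ay": 0, "az": 0},
    {"hand": 45, "x": 0, "y": 0, "z": 0, "ax": 0, "ay": 0, "az": 0},
    {"hand": 45, "x": 0, "y": 0, "z": 0, "ax": 0, "ay": 0, "az": 0},
    {"hand": 45, "x": 0, "y": 0, "z": 0, "ax": 0, "ay": 0, "az": 0},
  ],
)

```text
t: 13.78
tool_pos: [0.4399, -0.1505, 0.1954]
orientation: [0.265, 3.124, -0.002]
force: [-1.8, 0.5, 5.9]
opening: 0.0549
gripper_force: 40.0
```

Run:
```python
from fk import *
s=read_state(); print(s["tool_pos"],s["opening"],s["q"].round(2))
psi=np.radians(10.7); cy=np.array([-np.sin(psi),np.cos(psi),0]); C0=np.array([.5832,.1703,0])
t=C0+.073*cy
a=rel([.45,.0,.25],tool(45))
g=t+[0,0,.042]
b=rel(g+[0,0,.15],tool(10.7),start=a); c=rel(g,tool(10.7),start=b)
print(ik(*a,s["q"]),ik(*b,[.3,0,1.5,0,1.6,.1]),ik(*c,[.3,.1,1.6,0,1.5,.1]))
```

```text
[ 0.43993068 -0.15046422  0.19538923] 0.05488840226430999 [-0.44 -0.02  2.05  0.    1.11 -1.84]
xyz [ 0.0141  0.1498 -0.2218] turn [0.0011 0.0061 0.616 ] TCP [0.45  0.    0.417]
xyz [0.0865 0.2557 0.058 ] turn [0.     0.     0.5986] TCP [0.57  0.242 0.359]
xyz [0.   0.   0.15] turn [0. 0. 0.] TCP [0.57  0.242 0.209]
(array([-1.13719854e-01, -2.91901955e-01,  1.86590409e+00,  4.28577499e-04,
        1.56789177e+00, -8.99019679e-01]), np.float64(5.942469646676531e-10)) (array([3.19155773e-01, 2.05948323e-01, 1.48814524e+00, 4.82246810e-04,
       1.44728601e+00, 1.32445832e-01]), np.float64(2.6314793181521926e-09)) (array([3.19155773e-01, 3.51504300e-01, 1.60342199e+00, 5.16234265e-04,
       1.18645334e+00, 1.32311680e-01]), np.float64(1.004272326818776e-10))
```

carry_out(
  targets=[
    {"hand": 45, "x": 0, "y": 0, "z": -0.03, "ax": 0, "ay": 0, "az": 0},
    {"hand": 45, "x": 0, "y": 0, "z": -0.08, "ax": 0, "ay": 0, "az": 0},
    {"hand": 45, "x": 0.014, "y": 0.15, "z": -0.22, "ax": 0, "ay": 0.006, "az": 0.616},
    {"hand": 45, "x": 0.014, "y": 0.15, "z": -0.22, "ax": 0, "ay": 0.006, "az": 0.616},
    {"hand": 45, "x": 0.014, "y": 0.15, "z": -0.22, "ax": 0, "ay": 0.006, "az": 0.616},
    {"hand": 45, "x": 0.014, "y": 0.15, "z": -0.22, "ax": 0, "ay": 0.006, "az": 0.616},
    {"hand": 45, "x": 0.014, "y": 0.15, "z": -0.22, "ax": 0, "ay": 0.006, "az": 0.616},
    {"hand": 45, "x": 0.014, "y": 0.15, "z": -0.22, "ax": 0, "ay": 0.006, "az": 0.616},
  ],
)

```text
t: 14.78
tool_pos: [0.4496, -0.0002, 0.413]
orientation: [-1.199, -2.901, -0.0]
force: [-0.8, 0.0, -1.4]
opening: 0.0548
gripper_force: 40.0
```

Run:
```python
from fk import *
psi=np.radians(10.7); cy=np.array([-np.sin(psi),np.cos(psi),0]); C0=np.array([.5832,.1703,0])
t=C0+.073*cy
b=rel(t+[0,0,.19],tool(10.7))
```

```text
xyz [0.0859 0.2563 0.056 ] turn [-0.0018 -0.0024  0.6002] TCP [0.57  0.242 0.357]
```

carry_out(
  targets=[
    {"hand": 45, "x": 0.086, "y": 0.2563, "z": 0.056, "ax": -0.002, "ay": -0.002, "az": 0.6},
    {"hand": 45, "x": 0.086, "y": 0.2563, "z": 0.056, "ax": -0.002, "ay": -0.002, "az": 0.6},
    {"hand": 45, "x": 0.086, "y": 0.2563, "z": 0.056, "ax": -0.002, "ay": -0.002, "az": 0.6},
    {"hand": 45, "x": 0.086, "y": 0.2563, "z": 0.056, "ax": -0.002, "ay": -0.002, "az": 0.6},
    {"hand": 45, "x": 0.086, "y": 0.2563, "z": 0.056, "ax": -0.002, "ay": -0.002, "az": 0.6},
    {"hand": 45, "x": 0.086, "y": 0.2563, "z": 0.056, "ax": -0.002, "ay": -0.002, "az": 0.6},
    {"hand": 45, "x": 0.086, "y": 0.2563, "z": 0.056, "ax": -0.002, "ay": -0.002, "az": 0.6},
    {"hand": 45, "x": 0.086, "y": 0.2563, "z": 0.056, "ax": -0.002, "ay": -0.002, "az": 0.6},
  ],
)

```text
t: 15.78
tool_pos: [0.5704, 0.2409, 0.3585]
orientation: [2.007, 2.415, 0.002]
force: [0.0, 0.4, -2.0]
opening: 0.0547
gripper_force: 40.0
```

Run:
```python
from fk import *
psi=np.radians(10.7); cy=np.array([-np.sin(psi),np.cos(psi),0]); cx=np.array([np.cos(psi),np.sin(psi),0]); C0=np.array([.5832,.1703,0])
t=C0+.073*cy
b=rel(t+[0,0,.0435],tool(10.7))
s=read_state(); print(s["tool_pos"])
G=np.array(s["tool_pos"])
for n in("scene",):
    p,im,d=cam(n); P=cloud(p,d); cv2.imwrite("pics/p.png",cv2.resize(im[140:360,280:520],None,fx=2.5,fy=2.5))
    X=(P-C0)@np.c_[cx,cy,[0,0,1]]
    for z0,z1 in((.17,.20),(.05,.07)):
      m=(X[...,2]>z0)&(X[...,2]<z1)&(abs(X[...,0])<.06)&(X[...,1]>-.06)&(X[...,1]<.2)
      Q=X[m][:,:2]*1000; nc,l,st,c=cv2.connectedComponentsWithStats(m.astype(np.uint8))
      for i in range(1,nc):
        if st[i,4]>60:
          Q=X[l==i]*1000; r=cv2.minAreaRect(Q[:,:2].astype(np.float32)); print(z0,st[i,4],np.round(r[0],1),np.round(r[1],1),round(r[2],1),np.median(Q,0).round(1))
```

```text
xyz [ 0.0013 -0.0007  0.148 ] turn [ 0.0017 -0.     -0.0027] TCP [0.57  0.242 0.211]
[0.57035796 0.24087105 0.35851851]
0.17 725 [24.7 82.2] [ 51.3 139.3] 21.4 [ 28.   86.5 186.4]
0.05 358 [  1.7 -33.9] [26.2 81.3] 89.9 [  6.5 -32.2  61.2]
0.05 111 [ 1.1 -3.3] [72.8  9.3] 0.7 [ 3.8 -2.  56.3]
0.05 348 [  1.6 163.2] [81.7 30.4] 1.0 [ 18.8 165.2  61.9]
```

View pics/p.png

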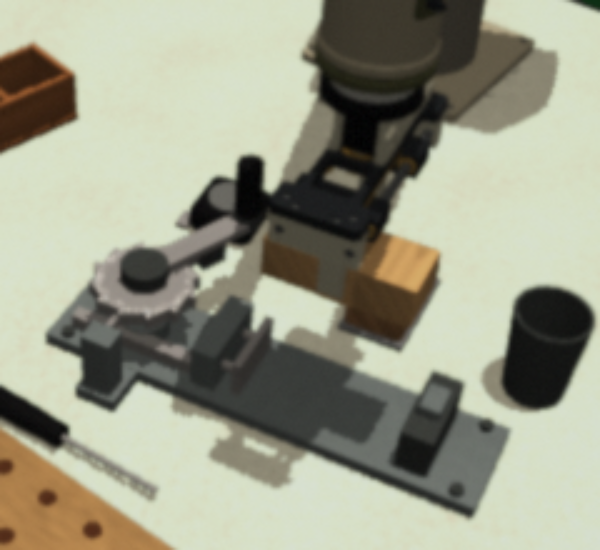

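The block hangs level over the bed between jaw and stop, with the lever grip well clear. I'll lower it.

carry_out(
  targets=[
    {"hand": 45, "x": 0.001, "y": -0.0005, "z": 0.04, "ax": 0.002, "ay": 0, "az": -0.003},
    {"hand": 45, "x": 0.001, "y": -0.0005, "z": 0.08, "ax": 0.002, "ay": 0, "az": -0.003},
    {"hand": 45, "x": 0.001, "y": -0.0005, "z": 0.115, "ax": 0.002, "ay": 0, "az": -0.003},
    {"hand": 45, "x": 0.001, "y": -0.0005, "z": 0.135, "ax": 0.002, "ay": 0, "az": -0.003},
    {"hand": 45, "x": 0.001, "y": -0.0005, "z": 0.144, "ax": 0.002, "ay": 0, "az": -0.003},
    {"hand": 45, "x": 0.001, "y": -0.0005, "z": 0.146, "ax": 0.002, "ay": 0, "az": -0.003},
    {"hand": 45, "x": 0.001, "y": -0.0005, "z": 0.1475, "ax": 0.002, "ay": 0, "az": -0.003},
    {"hand": 45, "x": 0.001, "y": -0.0005, "z": 0.1475, "ax": 0.002, "ay": 0, "az": -0.003},
  ],
)

```text
t: 16.82
tool_pos: [0.5704, 0.2435, 0.2121]
orientation: [2.002, 2.42, 0.002]
force: [-0.2, 0.4, -2.7]
opening: 0.0549
gripper_force: 40.0
```

carry_out(
  targets=[
    {"hand": 45, "x": 0.0015, "y": 0, "z": 0.001, "ax": 0, "ay": 0, "az": 0},
    {"hand": 45, "x": 0.0015, "y": 0, "z": 0.002, "ax": 0, "ay": 0, "az": 0},
    {"hand": 45, "x": 0.0015, "y": 0, "z": 0.002, "ax": 0, "ay": 0, "az": 0},
  ],
)

```text
t: 17.2
tool_pos: [0.57, 0.2451, 0.2105]
orientation: [2.002, 2.42, 0.002]
force: [-3.4, -0.5, 7.4]
opening: 0.0548
gripper_force: 40.0
```

carry_out(
  targets=[
    {"hand": 80, "x": 0, "y": 0, "z": 0, "ax": 0, "ay": 0, "az": 0},
    {"hand": 80, "x": 0, "y": 0, "z": 0, "ax": 0, "ay": 0, "az": 0},
    {"hand": 80, "x": 0, "y": 0, "z": 0, "ax": 0, "ay": 0, "az": 0},
    {"hand": 80, "x": 0, "y": 0, "z": -0.03, "ax": 0, "ay": 0, "az": 0},
    {"hand": 80, "x": 0, "y": 0, "z": -0.08, "ax": 0, "ay": 0, "az": 0},
    {"hand": 60, "x": 0, "y": 0, "z": -0.14, "ax": 0, "ay": 0, "az": 0},
    {"hand": 45, "x": 0, "y": 0, "z": -0.19, "ax": 0, "ay": 0, "az": 0},
    {"hand": 45, "x": 0, "y": 0, "z": -0.19, "ax": 0, "ay": 0, "az": 0},
  ],
)

```text
t: 18.2
tool_pos: [0.5709, 0.2451, 0.4054]
orientation: [1.999, 2.417, 0.014]
force: [0.8, -0.2, 0.2]
opening: 0.0491
gripper_force: 0.0
```

```bash
cat > meas.py <<'E'
from fk import *
psi=np.radians(10.7); cy=np.array([-np.sin(psi),np.cos(psi),0]); cx=np.array([np.cos(psi),np.sin(psi),0]); C0=np.array([.5832,.1703,0])
W=C0-.115*cy
def lev(a,r=.12): # lever grip position, world
    t=np.pi+psi+(a-.6); return W+r*np.array([np.cos(t),np.sin(t),0])
def meas(names=("scene","top")):
  for n in names:
    p,im,d=cam(n); P=cloud(p,d); X=(P-C0)@np.c_[cx,cy,[0,0,1]]
    for tag,z0,z1 in(("hi",.048,.07),("grip",.15,.168)):
      m=(X[...,2]>z0)&(X[...,2]<z1)&(abs(X[...,0])<.15)&(X[...,1]>-.19)&(X[...,1]<.2)
      if tag=="hi": m&=abs(X[...,0])<.05; m&=X[...,1]>-.06
      nc,l,st,c=cv2.connectedComponentsWithStats(m.astype(np.uint8))
      for i in range(1,nc):
        if st[i,4]>40:
          Q=X[l==i]*1000; r=cv2.minAreaRect(Q[:,:2].astype(np.float32)); lo,hi=np.percentile(Q,[1,99],0)
          print(n,tag,st[i,4],np.round(r[0],1),np.round(r[1],1),round(r[2],1),"y",lo[1].round(1),hi[1].round(1),"z",np.median(Q[:,2]).round(1))
E
python3 - <<'E'
from meas import *
meas()
for a in (0,.17,.6,1.2): print(a,lev(a).round(4))
E
```

```text
scene hi 374 [  2.  -33.6] [25.6 84.1] 89.9 y -46.1 -21.2 z 61.1
scene hi 119 [-0.  -3.3] [ 9.3 71.5] 89.5 y -7.7 1.4 z 56.0
scene hi 1200 [ 1.7 77.2] [130.1  60. ] 89.3 y 14.1 141.4 z 56.1
scene hi 361 [-1.00e-01  1.63e+02] [82.8 30.2] 1.5 y 148.4 178.4 z 61.7
scene grip 98 [-105.3  -63.6] [26.5 23. ] 30.3 y -74.4 -51.4 z 160.5
top hi 479 [ -0.2 -35.5] [80.9 25.3] 0.4 y -48.0 -23.2 z 59.8
top hi 142 [-0.9 -4.8] [70.3  8.6] 0.4 y -9.0 -0.5 z 54.5
top hi 941 [ 1.  56.2] [90.8 54.1] 89.9 y 11.7 99.4 z 54.7
top grip 151 [-108.1  -65.4] [24.4 23.3] 62.6 y -77.8 -54.0 z 159.6
0 [0.4947 0.1055 0.    ]
0.17 [0.4881 0.0862 0.    ]
0.6 [0.4866 0.035  0.    ]
1.2 [ 0.5198 -0.0277  0.    ]
```

Run:
```python
from meas import *
g=np.array([.4895,.0865,.138])
a=rel(g+[0,0,.1],tool(-79.3)); b=rel(g,tool(-79.3),start=a)
print(ik(*a,[.1,0,1.6,0,1.5,1.4]),ik(*b,[.1,0,1.6,0,1.5,1.4]))
```

```text
xyz [-0.1404 -0.1084 -0.0059] turn [ 2.0000e-04 -1.0000e-03  1.5725e+00] TCP [0.49  0.086 0.405]
xyz [0.  0.  0.1] turn [0. 0. 0.] TCP [0.49  0.086 0.305]
(array([ 7.21964227e-02, -1.51465397e-01,  1.76781589e+00, -8.97059249e-05,
        1.52472605e+00,  1.45634628e+00]), np.float64(2.263348914215851e-09)) (array([ 7.21964275e-02, -7.91572900e-02,  1.88700037e+00, -9.22130141e-05,
        1.33323352e+00,  1.45636386e+00]), np.float64(8.271564077498177e-09))
```

carry_out(
  targets=[
    {"hand": 60, "x": -0.14, "y": -0.108, "z": -0.006, "ax": 0, "ay": 0, "az": 1.5725},
    {"hand": 60, "x": -0.14, "y": -0.108, "z": -0.006, "ax": 0, "ay": 0, "az": 1.5725},
    {"hand": 60, "x": -0.14, "y": -0.108, "z": -0.006, "ax": 0, "ay": 0, "az": 1.5725},
    {"hand": 60, "x": -0.14, "y": -0.108, "z": -0.006, "ax": 0, "ay": 0, "az": 1.5725},
    {"hand": 60, "x": -0.14, "y": -0.108, "z": -0.006, "ax": 0, "ay": 0, "az": 1.5725},
    {"hand": 60, "x": -0.14, "y": -0.108, "z": -0.006, "ax": 0, "ay": 0, "az": 1.5725},
    {"hand": 60, "x": -0.14, "y": -0.108, "z": -0.006, "ax": 0, "ay": 0, "az": 1.5725},
    {"hand": 60, "x": -0.14, "y": -0.108, "z": -0.006, "ax": 0, "ay": 0, "az": 1.5725},
  ],
)

```text
t: 19.3
tool_pos: [0.4892, 0.0869, 0.4022]
orientation: [-3.116, -0.396, 0.007]
force: [0.5, 0.8, -0.4]
opening: 0.0559
gripper_force: 0.0
```

carry_out(
  targets=[
    {"hand": 60, "x": -0.14, "y": -0.108, "z": -0.006, "ax": 0, "ay": 0, "az": 0},
  ],
)

```text
t: 19.42
tool_pos: [0.4328, 0.1105, 0.4024]
orientation: [-3.116, -0.397, 0.014]
force: [-0.5, 1.4, 0.6]
opening: 0.0559
gripper_force: 0.0
```

Run:
```python
from meas import *
g=np.array([.4895,.0865,.138])
print(read_state()["tool_pos"],read_state()["opening"])
b=rel(g,tool(-79.3))
```

```text
[0.43277973 0.11047658 0.40243836] 0.055924303269208074
xyz [0.0497 0.0376 0.097 ] turn [-0.0008  0.0089  0.0669] TCP [0.49  0.086 0.305]
```

carry_out(
  targets=[
    {"hand": 60, "x": 0.05, "y": 0.0376, "z": 0, "ax": 0, "ay": 0.008, "az": 0.067},
    {"hand": 60, "x": 0.05, "y": 0.0376, "z": 0, "ax": 0, "ay": 0.008, "az": 0.067},
    {"hand": 60, "x": 0.05, "y": 0.0376, "z": 0, "ax": 0, "ay": 0.008, "az": 0.067},
  ],
)

```text
t: 19.8
tool_pos: [0.4901, 0.0875, 0.4054]
orientation: [-3.126, -0.301, -0.007]
force: [0.7, 0.2, -0.5]
opening: 0.0557
gripper_force: 0.0
```

Run:
```python
from meas import *
b=rel(np.array([.4895,.0865,.138]),tool(-79.3))
```

```text
xyz [-0.0013  0.001   0.1004] turn [-0.0012 -0.0046  0.0052] TCP [0.49  0.086 0.305]
```

carry_out(
  targets=[
    {"hand": 60, "x": -0.001, "y": 0.001, "z": 0.04, "ax": 0, "ay": -0.005, "az": 0.005},
    {"hand": 60, "x": -0.001, "y": 0.001, "z": 0.08, "ax": 0, "ay": -0.005, "az": 0.005},
    {"hand": 60, "x": -0.001, "y": 0.001, "z": 0.1, "ax": 0, "ay": -0.005, "az": 0.005},
    {"hand": 10, "x": -0.001, "y": 0.001, "z": 0.1, "ax": 0, "ay": -0.005, "az": 0.005},
    {"hand": 10, "x": -0.001, "y": 0.001, "z": 0.1, "ax": 0, "ay": -0.005, "az": 0.005},
    {"hand": 10, "x": -0.001, "y": 0.001, "z": 0.1, "ax": 0, "ay": -0.005, "az": 0.005},
    {"hand": 10, "x": -0.001, "y": 0.001, "z": 0.1, "ax": 0, "ay": -0.005, "az": 0.005},
    {"hand": 10, "x": -0.001, "y": 0.001, "z": 0.1, "ax": 0, "ay": -0.005, "az": 0.005},
  ],
  newtons=15,
)

```text
t: 20.8
tool_pos: [0.4906, 0.0867, 0.3084]
orientation: [-3.127, -0.294, -0.008]
force: [-1.0, -0.6, 5.6]
opening: 0.0257
gripper_force: 15.0
```

```bash
cat >> meas.py <<'E'
def leverang():
    s=read_state(); g=np.array(s["tool_pos"])+.167*R.from_rotvec(s["orientation"]).as_matrix()[:,2]-W
    x,y=g@cx,g@cy; print("lever",(.6-np.arctan2(y,-x)).round(3),"r",np.hypot(x,y).round(4),"z",g[2].round(4),"open",s["opening"].round(4),"F",s["force"].round(1)); return .6-np.arctan2(y,-x)
def arc(a_to,n=8,r=.119):
    a0=leverang(); 
    for a in np.linspace(a0,a_to,n+1)[1:]: print("x %.4f y %.4f"%(-r*(np.cos(a-.6)-np.cos(a0-.6)),r*(np.sin(a-.6)-np.sin(a0-.6))))
E
python3 -c "
from meas import *
arc(1.17)"
```

```text
Traceback (most recent call last):
  File "meas.py", line 21, in arc
    a0=leverang();
  File "meas.py", line 19, in leverang
    x,y=g@cx,g@cy; print("lever",(.6-np.arctan2(y,-x)).round(3),"r",np.hypot(x,y).round(4),"z",g[2].round(4),"open",s["opening"].round(4),"F",s["force"].round(1)); return .6-np.arctan2(y,-x)
                                                                                                                    ^^^^^^^^^^^^^^^^^^
AttributeError: 'float' object has no attribute 'round'
```

```bash
sed -i 's/s\["opening"\].round(4)/np.round(s["opening"],4)/;s/s\["force"\].round(1)/np.round(s["force"],1)/' meas.py; python3 -c "
from meas import *
arc(1.17)"
```

```text
lever 0.158 r 0.1169 z 0.1414 open 0.0257 F [-1.  -0.6  5.6]
x -0.0056 y 0.0140
x -0.0093 y 0.0286
x -0.0112 y 0.0435
x -0.0112 y 0.0585
x -0.0093 y 0.0735
x -0.0055 y 0.0880
x 0.0000 y 0.1020
x 0.0074 y 0.1152
```

carry_out(
  targets=[
    {"hand": 10, "x": -0.0056, "y": 0.014, "z": -0.002, "ax": 0, "ay": 0, "az": 0},
    {"hand": 10, "x": -0.0093, "y": 0.0286, "z": -0.002, "ax": 0, "ay": 0, "az": 0},
    {"hand": 10, "x": -0.0112, "y": 0.0435, "z": -0.002, "ax": 0, "ay": 0, "az": 0},
    {"hand": 10, "x": -0.0112, "y": 0.0585, "z": -0.002, "ax": 0, "ay": 0, "az": 0},
    {"hand": 10, "x": -0.0093, "y": 0.0735, "z": -0.002, "ax": 0, "ay": 0, "az": 0},
    {"hand": 10, "x": -0.0055, "y": 0.088, "z": -0.002, "ax": 0, "ay": 0, "az": 0},
    {"hand": 10, "x": 0, "y": 0.102, "z": -0.002, "ax": 0, "ay": 0, "az": 0},
    {"hand": 10, "x": 0.0074, "y": 0.1152, "z": -0.002, "ax": 0, "ay": 0, "az": 0},
  ],
)

```text
t: 21.8
tool_pos: [0.5188, -0.0263, 0.309]
orientation: [-3.127, -0.293, -0.003]
force: [-5.1, 5.9, 2.3]
opening: 0.0257
gripper_force: 15.0
```

```bash
python3 -c "
from meas import *
meas(('scene','top'))
arc(0.03)"
```

```text
scene hi 371 [  2. -28.] [84.2 26.4] 0.2 y -40.2 -15.1 z 61.1
scene hi 1320 [ 2.5 70. ] [144.1  70.8] 89.2 y -0.1 141.2 z 56.0
scene hi 357 [  0.5 162.9] [84.7 30.3] 1.7 y 148.5 178.3 z 61.6
scene grip 123 [ -97.1 -170.7] [38.5 26.3] 88.7 y -189.6 -151.6 z 160.4
top hi 484 [ -0.8 -28.9] [80.  25.3] 0.3 y -41.5 -16.7 z 59.6
top hi 137 [0.1 1.8] [ 8.2 69.1] 89.7 y -2.3 5.7 z 54.5
top hi 1484 [ 0.9 76.9] [ 54.3 131.6] 0.3 y 11.9 140.0 z 54.7
top hi 487 [ -0.4 162.2] [79.7 32.1] 0.3 y 146.3 177.7 z 59.6
lever 1.196 r 0.1195 z 0.1421 open 0.0257 F [-1.5 -3.4 -0.5]
x -0.0087 y -0.0150
x -0.0151 y -0.0311
x -0.0190 y -0.0480
x -0.0205 y -0.0653
x -0.0195 y -0.0826
x -0.0160 y -0.0995
x -0.0100 y -0.1158
x -0.0017 y -0.1311
```

carry_out(
  targets=[
    {"hand": 10, "x": -0.0087, "y": -0.015, "z": 0, "ax": 0, "ay": 0, "az": 0},
    {"hand": 10, "x": -0.0151, "y": -0.0311, "z": 0, "ax": 0, "ay": 0, "az": 0},
    {"hand": 10, "x": -0.019, "y": -0.048, "z": 0, "ax": 0, "ay": 0, "az": 0},
    {"hand": 10, "x": -0.0205, "y": -0.0653, "z": 0, "ax": 0, "ay": 0, "az": 0},
    {"hand": 10, "x": -0.0195, "y": -0.0826, "z": 0, "ax": 0, "ay": 0, "az": 0},
    {"hand": 10, "x": -0.016, "y": -0.0995, "z": 0, "ax": 0, "ay": 0, "az": 0},
    {"hand": 10, "x": -0.01, "y": -0.1158, "z": 0, "ax": 0, "ay": 0, "az": 0},
    {"hand": 10, "x": -0.0017, "y": -0.1311, "z": 0, "ax": 0, "ay": 0, "az": 0},
  ],
)

```text
t: 22.9
tool_pos: [0.493, 0.1046, 0.3089]
orientation: [-3.127, -0.294, -0.004]
force: [-0.9, -3.5, -4.1]
opening: 0.0256
gripper_force: 15.0
```

```bash
python3 -c "
from meas import *
meas(('top',))
arc(1.17)"
```

```text
top hi 422 [ -0.6 162.9] [79.1 31.7] 0.1 y 147.2 178.1 z 60.3
lever 0.004 r 0.1209 z 0.1419 open 0.0259 F [-0.5  0.9 -2.4]
x -0.0087 y 0.0150
x -0.0151 y 0.0311
x -0.0190 y 0.0480
x -0.0205 y 0.0653
x -0.0195 y 0.0826
x -0.0160 y 0.0995
x -0.0100 y 0.1158
x -0.0017 y 0.1311
```

Full forward swing (about 10 mm), still short of the compression stage.

carry_out(
  targets=[
    {"hand": 10, "x": -0.0087, "y": 0.015, "z": 0, "ax": 0, "ay": 0, "az": 0},
    {"hand": 10, "x": -0.0151, "y": 0.0311, "z": 0, "ax": 0, "ay": 0, "az": 0},
    {"hand": 10, "x": -0.019, "y": 0.048, "z": 0, "ax": 0, "ay": 0, "az": 0},
    {"hand": 10, "x": -0.0205, "y": 0.0653, "z": 0, "ax": 0, "ay": 0, "az": 0},
    {"hand": 10, "x": -0.0195, "y": 0.0826, "z": 0, "ax": 0, "ay": 0, "az": 0},
    {"hand": 10, "x": -0.016, "y": 0.0995, "z": 0, "ax": 0, "ay": 0, "az": 0},
    {"hand": 10, "x": -0.01, "y": 0.1158, "z": 0, "ax": 0, "ay": 0, "az": 0},
    {"hand": 10, "x": -0.0017, "y": 0.1311, "z": 0, "ax": 0, "ay": 0, "az": 0},
  ],
)

```text
t: 23.95
tool_pos: [0.5157, -0.0255, 0.3093]
orientation: [-3.125, -0.295, -0.004]
force: [-6.3, 4.7, 3.0]
opening: 0.0259
gripper_force: 15.0
```

```bash
python3 -c "
from meas import *
meas(('scene','top'))
arc(0.03)"
```

```text
scene hi 377 [  1.4 -17.6] [25.6 82.2] 90.0 y -29.9 -5.2 z 60.9
scene hi 1659 [ 2.1 92.8] [ 85.2 170.6] 1.8 y 9.8 177.1 z 56.6
scene grip 132 [ -98.2 -169.7] [25.3 39.1] 0.3 y -188.9 -150.2 z 160.3
top hi 487 [ -0.9 -19.1] [25.6 80.1] 89.8 y -31.6 -6.7 z 59.5
top hi 2104 [ 1.  93.2] [ 79.2 172. ] 1.5 y 8.6 176.7 z 55.3
lever 1.175 r 0.121 z 0.1424 open 0.0255 F [-0.7 -1.8 -0.3]
x -0.0082 y -0.0149
x -0.0142 y -0.0308
x -0.0179 y -0.0475
x -0.0192 y -0.0644
x -0.0180 y -0.0814
x -0.0144 y -0.0981
x -0.0085 y -0.1140
x -0.0003 y -0.1290
```

carry_out(
  targets=[
    {"hand": 10, "x": -0.0082, "y": -0.0149, "z": 0, "ax": 0, "ay": 0, "az": 0},
    {"hand": 10, "x": -0.0142, "y": -0.0308, "z": 0, "ax": 0, "ay": 0, "az": 0},
    {"hand": 10, "x": -0.0179, "y": -0.0475, "z": 0, "ax": 0, "ay": 0, "az": 0},
    {"hand": 10, "x": -0.0192, "y": -0.0644, "z": 0, "ax": 0, "ay": 0, "az": 0},
    {"hand": 10, "x": -0.018, "y": -0.0814, "z": 0, "ax": 0, "ay": 0, "az": 0},
    {"hand": 10, "x": -0.0144, "y": -0.0981, "z": 0, "ax": 0, "ay": 0, "az": 0},
    {"hand": 10, "x": -0.0085, "y": -0.114, "z": 0, "ax": 0, "ay": 0, "az": 0},
    {"hand": 10, "x": -0.0003, "y": -0.129, "z": 0, "ax": 0, "ay": 0, "az": 0},
  ],
)

```text
t: 25.05
tool_pos: [0.4915, 0.1023, 0.3091]
orientation: [-3.127, -0.294, -0.005]
force: [-0.1, -3.4, -1.6]
opening: 0.0254
gripper_force: 15.0
```

```bash
python3 -c "
from meas import *
meas(('scene',))
arc(.80)"
```

```text
scene hi 380 [  1.7 -18.1] [81.9 26.3] 0.6 y -30.5 -5.4 z 61.0
scene hi 1650 [ 1.1 93.2] [ 82.8 170.7] 0.5 y 9.8 177.1 z 56.6
scene grip 204 [-98.9 -49.4] [59.1 27.3] 85.1 y -77.7 -20.4 z 160.3
lever 0.018 r 0.1215 z 0.1421 open 0.0255 F [ 1.5  1.  -1.7]
x -0.0059 y 0.0100
x -0.0108 y 0.0206
x -0.0147 y 0.0315
x -0.0174 y 0.0428
x -0.0191 y 0.0543
x -0.0196 y 0.0660
x -0.0190 y 0.0776
x -0.0172 y 0.0891
```

carry_out(
  targets=[
    {"hand": 10, "x": -0.0059, "y": 0.01, "z": 0, "ax": 0, "ay": 0, "az": 0},
    {"hand": 10, "x": -0.0108, "y": 0.0206, "z": 0, "ax": 0, "ay": 0, "az": 0},
    {"hand": 10, "x": -0.0147, "y": 0.0315, "z": 0, "ax": 0, "ay": 0, "az": 0},
    {"hand": 10, "x": -0.0174, "y": 0.0428, "z": 0, "ax": 0, "ay": 0, "az": 0},
    {"hand": 10, "x": -0.0191, "y": 0.0543, "z": 0, "ax": 0, "ay": 0, "az": 0},
    {"hand": 10, "x": -0.0196, "y": 0.066, "z": 0, "ax": 0, "ay": 0, "az": 0},
    {"hand": 10, "x": -0.019, "y": 0.0776, "z": 0, "ax": 0, "ay": 0, "az": 0},
    {"hand": 10, "x": -0.0172, "y": 0.0891, "z": 0, "ax": 0, "ay": 0, "az": 0},
  ],
)

```text
t: 26.1
tool_pos: [0.4904, 0.0105, 0.3091]
orientation: [-3.124, -0.295, -0.002]
force: [-5.3, 4.9, 3.6]
opening: 0.0256
gripper_force: 15.0
```

```bash
python3 -c "
from meas import *
meas(('scene','top'))
arc(.93,3)
p,im,d=cam('scene'); cv2.imwrite('pics/w.png',cv2.resize(im[230:345,300:480],None,fx=4,fy=4,interpolation=2))"
```

```text
scene hi 382 [  1.4 -11.6] [27.5 83.7] 89.7 y -23.9 1.3 z 61.1
scene hi 1631 [ 3.4 94.2] [ 83.2 167.7] 1.6 y 12.0 177.1 z 56.6
scene grip 197 [-115.6 -140. ] [29.5 60.4] 2.5 y -169.3 -110.6 z 160.5
top hi 486 [ -0.4 -12.8] [80.8 25.4] 0.2 y -25.3 -0.4 z 59.8
top hi 2094 [-0.5 93.7] [ 78.8 169.1] 0.2 y 10.2 176.7 z 55.4
lever 0.809 r 0.123 z 0.1421 open 0.0257 F [-4.3 -1.1  1.3]
x 0.0011 y 0.0047
x 0.0024 y 0.0093
x 0.0038 y 0.0139
```

View pics/w.png

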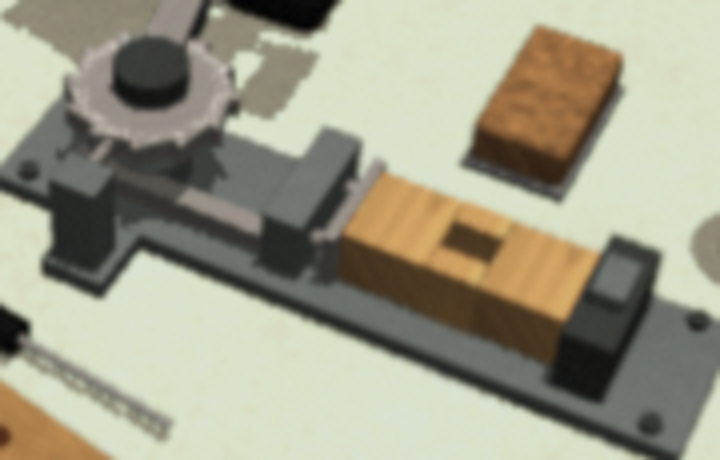

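The block is against the stop (crop px 590,290), eye up. The plate gap is about 10.7 mm, so the face is pushed in about 3 mm. I'll add about 3.5 mm.

```bash
python3 -c "
from meas import *
arc(1.17,5)"
```

```text
lever 0.808 r 0.123 z 0.1421 open 0.0256 F [-5.1 -2.4  2.7]
x 0.0021 y 0.0084
x 0.0048 y 0.0165
x 0.0080 y 0.0245
x 0.0119 y 0.0322
x 0.0163 y 0.0397
```

carry_out(
  targets=[
    {"hand": 10, "x": 0.0021, "y": 0.0084, "z": 0, "ax": 0, "ay": 0, "az": 0},
    {"hand": 10, "x": 0.0048, "y": 0.0165, "z": 0, "ax": 0, "ay": 0, "az": 0},
    {"hand": 10, "x": 0.008, "y": 0.0245, "z": 0, "ax": 0, "ay": 0, "az": 0},
    {"hand": 10, "x": 0.0119, "y": 0.0322, "z": 0, "ax": 0, "ay": 0, "az": 0},
    {"hand": 10, "x": 0.0163, "y": 0.0397, "z": 0, "ax": 0, "ay": 0, "az": 0},
    {"hand": 10, "x": 0.0163, "y": 0.0397, "z": 0, "ax": 0, "ay": 0, "az": 0},
  ],
)

```text
t: 27.0
tool_pos: [0.5146, -0.0256, 0.3092]
orientation: [-3.127, -0.294, -0.006]
force: [-0.1, 1.0, 1.0]
opening: 0.0256
gripper_force: 15.0
```

```bash
python3 -c "
from meas import *
meas(('scene','top'));leverang()"
```

```text
scene hi 2003 [ 0.9 79.2] [ 84.8 199.3] 0.4 y -18.8 177.1 z 57.2
scene grip 137 [ -98.3 -170.3] [25.8 39.2] 1.6 y -189.7 -150.9 z 161.0
top hi 485 [-0.3 -9.3] [25.5 80.9] 90.0 y -21.9 3.2 z 59.6
top hi 2096 [-1.3 93.8] [170.1  79. ] 89.4 y 10.2 176.8 z 55.3
lever 1.158 r 0.1217 z 0.1422 open 0.0257 F [-0.1  1.3 -0.2]
```

The gap is now 7.0 mm, half the travel. I'll release and rise.

carry_out(
  targets=[
    {"hand": 55, "x": 0, "y": 0, "z": 0, "ax": 0, "ay": 0, "az": 0},
    {"hand": 55, "x": 0, "y": 0, "z": 0, "ax": 0, "ay": 0, "az": 0},
    {"hand": 55, "x": 0, "y": 0, "z": 0, "ax": 0, "ay": 0, "az": 0},
    {"hand": 55, "x": 0, "y": 0, "z": -0.03, "ax": 0, "ay": 0, "az": 0},
    {"hand": 55, "x": 0, "y": 0, "z": -0.08, "ax": 0, "ay": 0, "az": 0},
    {"hand": 55, "x": 0, "y": 0, "z": -0.12, "ax": 0, "ay": 0, "az": 0},
    {"hand": 55, "x": 0, "y": 0, "z": -0.12, "ax": 0, "ay": 0, "az": 0},
  ],
)

```text
t: 27.98
tool_pos: [0.5149, -0.0261, 0.4335]
orientation: [3.127, 0.294, 0.016]
force: [-0.4, 0.5, 1.0]
opening: 0.0512
gripper_force: 0.0
```

```bash
python3 -c "
from meas import *
meas(('scene','top'));leverang()"
```

```text
scene hi 2003 [ 1.  78.9] [ 83.6 199.6] 0.6 y -18.5 177.1 z 57.1
scene grip 95 [ -97.9 -177.6] [23.2 24.1] 82.9 y -189.0 -166.4 z 160.4
top hi 483 [-0.8 -9.2] [80.2 25.8] 0.0 y -21.9 3.1 z 59.6
top hi 2100 [-0.8 94.1] [ 78.8 169.7] 0.0 y 10.5 176.5 z 55.2
lever 1.159 r 0.1225 z 0.262 open 0.0511 F [-0.5 -0.5 -1.3]
```

Compression holds at about 7 mm and the robot is clear of everything, so I'm handing in.

```bash
python3 -c "
from h import *
print(robot.close_job())"
```

```text
the job is handed in; nothing more can be done
None
```

The job is handed in, with no verdict returned: the block lies eye up on the clamp bed against the stop, and the cameras put the jaw's sprung face about 7 mm in after release, with the arm clear.

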